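Lock the spring collars into the collar rack

ROBOT

A 6-joint arm with a two-finger parallel gripper is mounted at the origin on the work surface. World frame = base frame: x ahead of the robot, y to its left, z up, the work surface at z = 0. Lengths are in mm, angles in rad, forces in N, time in s.
With the tool pointing down it reaches from about 400 to 925 mm from the base axis. Payload 12.5 kg.
Tool frame: the origin (TCP) lies at the very end of the fingers, on their centre line; the grasp point (between the pads) lies 19 mm behind it; z points along the fingers, y is the line along which they close (so a half turn about z gives the same grasp; the last joint's range is limited). The gripper opens to 95 mm and grips with 3 to 60 N. Pads are 20 mm wide; open, the fingers measure 119 mm over their backs; the gripper's body (75 mm by 180 mm) begins 59 mm behind the grasp point.
Start: joints at [-1.438, 0.491, 1.559, -0, 1.092, -0.106], TCP at [147.858, -607.277, 214.661] pointing down, gripper open.
Joint ranges: [-3.1, 3.1], [-0.84, 2.19], [0.05, 2.79], [-1.13, 4.28], [0.06, 2.93], [-2.69, 2.69]. Speed limits (rad/s): [2.22, 2.22, 2.79, 3.14, 3.14, 3.14].

INTERFACE

Orientations are given as [roll, pitch, yaw] about the fixed x, y, z axes, in that order (R = Rz(yaw) Ry(pitch) Rx(roll)).
In Python, from cell import * gives the robot as it stands.
- The arm moves only by the tool jog_arm, never from a script. Its argument "targets" is a list of rows, each an object with "turn": the turn, a rotation vector about the world's x, y, z in degrees, a list of three; "slide": the shift along the world's x, y, z in mm, a list of three; "claw": the opening in per cent of the stroke, from 0 (shut) to 100 (fully open). In form: [{"turn": [wx, wy, wz], "slide": [x, y, z], "claw": claw}, ...]. A call has 1 to 5 rows; each row shifts and turns the commanded pose from where the row before left it; what a row does not reach is not made up. A row lasts 1/8 s, in which the tool goes at most 62.5 mm and 10.7 degrees, less where a joint would pass 70% of its speed; a pose out of reach is approached as far as the arm can. A call with a gripper value outside its range is refused whole. The fingers move at their own pace and stop on an object; the grip force is fixed at half the most. Time passes only in rows, so rows that do not move let the fingers close. It gives the time, the measured TCP pose, the force, the opening and the grip force at its end, in the units of the state.
- state(): the state, without advancing time (a new reading comes with each control period).
- read_camera(name): name is "side" or "top" or "wrist"; returns a dict with "frame" (420x560x3 uint8, blue, green, red), "mtx" (3x3 intrinsics, pixels), "k1" (the pictures are not rectified: a ray, as slopes to the right and down, at radius r is drawn at 1 + k1 r^2 times it, then the intrinsics apply), "R" (3x3) and "t" (3): a world point X has camera coordinates R X + t. Camera axes: x right, y down, z forward; pixel columns grow to the right and rows downward; lengths in mm; the calibration is good to about 2 mm. A picture is of the moment at which its call begins. There is no depth.
- job_done(): hands the job in; it is judged then, once.
Trained networks look in the newest picture that a camera, given by its name, has taken for a name from the list of things; names that differ only in an ending like _2 or _b are one class to them, and where a whole thing is asked for, a point or a joint stands for the part that bears it (a point fixed in the world has none). Each returns a list of dicts, best first, with "conf" (0 to 1); they miss things now and then, are a little off and sometimes report something else, mostly with a low value. They report only what shows in the picture. A call takes as long as a camera call. They do not tell look-alikes from the thing itself.
- look_for(query, camera): "xy" ([column, row] in pixels, amid what is visible of it).
The state is a dict: "t": time; "joints": joint angles; "qvel": joint speeds; "tau": joint torques, N m; "eef_pos": TCP position; "tcp_rot": TCP orientation; "ft_force": force on the tool from outside, world axes, zero at the start; "moment": the same for the moment, N m; "opening": opening from 0.0 (shut) to 1.0 (fully open); "grip_force": force on a finger pad.
Only numpy, scipy, OpenCV 4.12 (cv2) and the standard library are available. Lean on these libraries where they do the work, as an engineer would, in place of code of your own. Each camera call takes 0.05 s, during which the arm holds its last target. There are 200 camera calls.

TASK

Put every loose black spring collar away in the blue rack: slide each one, ring first, under the steel flange of a bay of its own until its ring lies under the hole, then drop a red-knobbed locking pin from the caddy through that hole and down through the ring until the knob sits on the steel. Only when every collar is pinned, push the orange-headed square plug fully home in the socket at the rack's end, so that its head sits on the block. Leave spare pins standing in the caddy and leave the other things where they are.

Things in the scene. Friction and masses are not known exactly. Their poses are not given: they have to be found in the camera images.
- rack: Fixed collar rack, origin on the table under the middle hole; x points into the bays (away from the robot), y along the row, z up. Three open-fronted, floorless bays 80 mm apart: channels 60 mm wide between blue dividers 20 mm thick, roofed by a steel flange 8 mm thick, underside 22 mm and top 30 mm above the table, reaching from x = -35 to +35 mm. The holes lie at x = 0
- socket (a point): centre of the socket's mouth, on top of the grey block (70 x 70 mm, 30 mm high) at the rack's right (-y) end, 166 mm from the middle hole; square hole 33 mm wide, 26 mm deep, sides along the rack's x and y
- caddy: Fixed wooden pin caddy, 155 x 50 mm, 32 mm high, origin at the centre of its underside; three 13 mm holes along its x axis at x = -50, 0 and +50 mm, each with a pin standing in it at the start
- caddy_top (a point): centre of the caddy's top face, 32 mm above the table
- bay0 (a point): centre of the hole of the left (+y) bay, on the flange's top face, 30 mm above the table; round hole 13 mm across, straight through the flange; axes as the rack's. A collar ring pushed against the back wall has its centre 2 mm beyond the hole, which is still right
- bay1 (a point): centre of the hole of the middle bay, on the flange's top face, 30 mm above the table; round hole 13 mm across, straight through the flange; axes as the rack's. A collar ring pushed against the back wall has its centre 2 mm beyond the hole, which is still right
- bay2 (a point): centre of the hole of the right (-y) bay, on the flange's top face, 30 mm above the table; round hole 13 mm across, straight through the flange; axes as the rack's. A collar ring pushed against the back wall has its centre 2 mm beyond the hole, which is still right
- collar0_ring (a point): Black spring collar 0 (may be absent): centre of its ring, half-way up (9 mm above its underside); ring 50 mm outside, 28 mm bore, 18 mm high. The collar is rigid, 130 g or so, lies flat, z up; its lever grips stick out to its own -x
- collar0_grip (a point): centre of collar 0's pair of lever grips, a solid block 45 mm along x, 20 mm wide (y), 30 mm high, standing on the table; 72.5 mm from the ring's centre towards -x; half-way up (15 mm)
- collar1_ring (a point): Black spring collar 1 (may be absent): centre of its ring, half-way up (9 mm above its underside); ring 50 mm outside, 28 mm bore, 18 mm high. The collar is rigid, 130 g or so, lies flat, z up; its lever grips stick out to its own -x
- collar1_grip (a point): centre of collar 1's pair of lever grips, a solid block 45 mm along x, 20 mm wide (y), 30 mm high, standing on the table; 72.5 mm from the ring's centre towards -x; half-way up (15 mm)
- collar2_ring (a point): Black spring collar 2 (may be absent): centre of its ring, half-way up (9 mm above its underside); ring 50 mm outside, 28 mm bore, 18 mm high. The collar is rigid, 130 g or so, lies flat, z up; its lever grips stick out to its own -x
- collar2_grip (a point): centre of collar 2's pair of lever grips, a solid block 45 mm along x, 20 mm wide (y), 30 mm high, standing on the table; 72.5 mm from the ring's centre towards -x; half-way up (15 mm)
- pin0_knob (a point): Locking pin 0: centre of its red round knob, 22 mm across and 40 mm high (knob underside 20 mm below this point), z up; below the knob a steel shank 10 mm across, 26 mm long, tapered at the tip. In the caddy the knob rests on the caddy's top; fully home in the rack it rests on the flange
- pin1_knob (a point): Locking pin 1: centre of its red round knob, 22 mm across and 40 mm high (knob underside 20 mm below this point), z up; below the knob a steel shank 10 mm across, 26 mm long, tapered at the tip. In the caddy the knob rests on the caddy's top; fully home in the rack it rests on the flange
- pin2_knob (a point): Locking pin 2: centre of its red round knob, 22 mm across and 40 mm high (knob underside 20 mm below this point), z up; below the knob a steel shank 10 mm across, 26 mm long, tapered at the tip. In the caddy the knob rests on the caddy's top; fully home in the rack it rests on the flange
- plug_head (a point): Lock plug standing on its foot: centre of its orange square head, 40 x 40 mm and 36 mm high (head underside 18 mm below this point), z up; below it a black square shank 30 x 30 mm, 24 mm long, sides parallel to the head's, foot stepped in to 26 mm over its last 4 mm. It fits in any of the four quarter turns
- grip_ring: Bystander, to be left alone: lime silicone grip ring, 70 mm across, 12 mm high; origin at the centre of its underside
- canister: Bystander, to be left alone: closed steel canister, 90 mm across, 100 mm high; origin at the centre of its underside
- handle: Bystander, to be left alone: chrome dumbbell handle lying along y, 300 mm long, 44 mm high; origin at the centre of its underside
- bottle: Bystander, to be left alone: blue drinking bottle, 66 mm across, 190 mm high; origin at the centre of its underside
- plate: Bystander, to be left alone: small black weight disc lying flat, 110 mm across, 22 mm high; origin at the centre of its underside
- jar: Bystander, to be left alone: lidded jar, 64 mm across, 75 mm high; origin at the centre of its underside
Things that resemble listed ones, but are neither listed nor needed, are in the scene too. Leave any white look-alike of the part that bears collar2_ring alone. Leave any purple look-alike of the part that bears pin0_knob alone.

How it is judged:
By the outcome, as a careful person would: the job done as asked, in the order asked, and still so for the second after the job is handed in, with the robot touching nothing.
Of collar0, collar1, collar2 only 2 to 3 are there at a start; the rules pass over those that are not, and their reading is None.
At some moment in a run one of collar0, collar1, collar2 may be knocked a few centimetres aside while the robot is not near it.
It also fails if it takes over 210 s, if anything falls off the work surface, if the arm or the gripper's body presses on something with over 40 N, if the wrist force passes 120 N, or if a joint passes its speed limit or range.

## Working session

There is one attempt and no reset: what is moved stays moved. The work goes in short steps, Python scripts to look and compute and a tool call to move; the robot and the scene stay as the last step left them, time stands still between calls to the robot, and variables do not carry over. Pictures are saved under pics/ and viewed, at most 14 in all, crops included, and the job is handed in when it is done.

Besides the shell and the picture viewer there is one more tool, called in YAML: its name, and indented under it one key for each argument. jog_arm: Moves the arm, as the interface text tells. Its arguments: {"type":"object","properties":{"targets":{"type":"array","items":{"type":"object","properties":{"turn":{"type":"array","items":{"type":"number"}},"slide":{"type":"array","items":{"type":"number"}},"claw":{"type":"number"}}}}},"required":["targets"]}

```bash
mkdir -p pics
cat > h.py <<'E'
from cell import *
import numpy as np, cv2
def ray(c,uv):
    K=c["mtx"];d=np.array([(uv[0]-K[0][2])/K[0][0],(uv[1]-K[1][2])/K[1][1]])
    s=d.copy()
    for _ in range(20): s=d/(1+c["k1"]*(s@s))
    R=np.array(c["R"]);t=np.array(c["t"]).ravel()
    return -R.T@t, R.T@np.array([s[0],s[1],1])
def at(c,uv,z):
    o,d=ray(c,uv); return (o+d*(z-o[2])/d[2])[:2].round(1)
def pix(c,X):
    R=np.array(c["R"]);p=R@np.array(X,float)+np.array(c["t"]).ravel();s=p[:2]/p[2]
    s=s*(1+c["k1"]*(s@s));K=c["mtx"];return np.array([K[0][0]*s[0]+K[0][2],K[1][1]*s[1]+K[1][2]]).round(1)
def snap(n,f=None):
    c=read_camera(n)
    if f: cv2.imwrite("pics/"+f,c["frame"])
    return c
E
python3 - <<'E'
from h import *
H={"collar0_ring":9,"collar0_grip":15,"pin0_knob":52,"plug_head":42,"bay1":30,"socket":30,"caddy_top":32,"rack":20,"canister":50,"handle":22,"bottle":95,"plate":11,"jar":37,"grip_ring":6}
for n in("top","side"):
    c=snap(n,n+"0.png"); print(n,ray(c,(280,210)))
    for q,z in H.items():
        print(q,[(np.round(d["xy"],0).tolist(),round(d["conf"],2),at(c,d["xy"],z).tolist()) for d in look_for(q,n)])
print(state())
E
```

```text
top (array([ 271.28976049,  -18.46826648, 1298.15448059]), array([ 0.19915981,  0.01141093, -0.97999602]))
collar0_ring [([425.0, 235.0], 0.66, [474.8, -373.8]), ([412.0, 304.0], 0.29, [300.9, -335.1])]
collar0_grip []
pin0_knob [([466.0, 250.0], 0.46, [432.7, -462.7])]
plug_head [([156.0, 180.0], 0.55, [598.1, 310.1])]
bay1 [([271.0, 163.0], 0.58, [649.9, 21.7]), ([414.0, 305.0], 0.52, [298.5, -337.2])]
socket [([272.0, 166.0], 0.73, [643.0, 20.2])]
caddy_top [([427.0, 237.0], 0.9, [467.5, -373.2])]
rack [([267.0, 162.0], 0.96, [655.1, 31.3]), ([356.0, 245.0], 0.43, [444.7, -195.1])]
canister [([414.0, 303.0], 0.96, [302.4, -331.0])]
handle [([356.0, 125.0], 0.7, [760.5, -198.4]), ([117.0, 151.0], 0.42, [680.4, 425.5])]
bottle [([270.0, 165.0], 0.68, [626.9, 22.9]), ([447.0, 155.0], 0.65, [662.1, -412.5])]
plate [([118.0, 153.0], 0.61, [679.0, 428.4]), ([414.0, 302.0], 0.43, [305.8, -339.5])]
jar [([181.0, 130.0], 0.64, [735.7, 257.1]), ([426.0, 210.0], 0.48, [533.7, -371.4])]
grip_ring [([259.0, 262.0], 0.92, [400.5, 46.3])]
side (array([ 138.69817752, -912.05894749,  765.28559317]
[... 795 characters left out ...]
.0, 216.0], 0.57, [402.4, 45.6])]
{'t': 1.5, 'joints': array([-1.43759959e+00,  4.90920984e-01,  1.55890396e+00,  8.23817718e-06,
        1.09169820e+00, -1.05574234e-01]), 'qvel': array([-0.0006946 , -0.00117476,  0.00196751,  0.00123935, -0.00052361,
       -0.00054298]), 'tau': array([-4.68128371e-05, -6.12461114e+01, -2.58428371e+01,  6.92572701e-02,
        4.45500738e-02,  5.28590292e-06]), 'eef_pos': array([ 147.85978037, -607.27518546,  214.64653464]), 'tcp_rot': array([3.14152276e+00, 5.42493575e-08, 2.38767178e-01]), 'ft_force': array([ 0.04533935,  0.09787049, -0.09582142]), 'moment': array([-0.0252845 , -0.01190068, -0.00550884]), 'grip_force': 0.0, 'opening': 0.9997555262980512}
```

```bash
python3 -c "
import cv2
a=cv2.imread('pics/top0.png');cv2.imwrite('pics/t1.png',cv2.resize(a[90:360,80:500],(800,514),interpolation=cv2.INTER_CUBIC))
a=cv2.imread('pics/side0.png');cv2.imwrite('pics/s1.png',cv2.resize(a,(800,600),interpolation=cv2.INTER_CUBIC))"
```

```text
(no output)
```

View pics/t1.png

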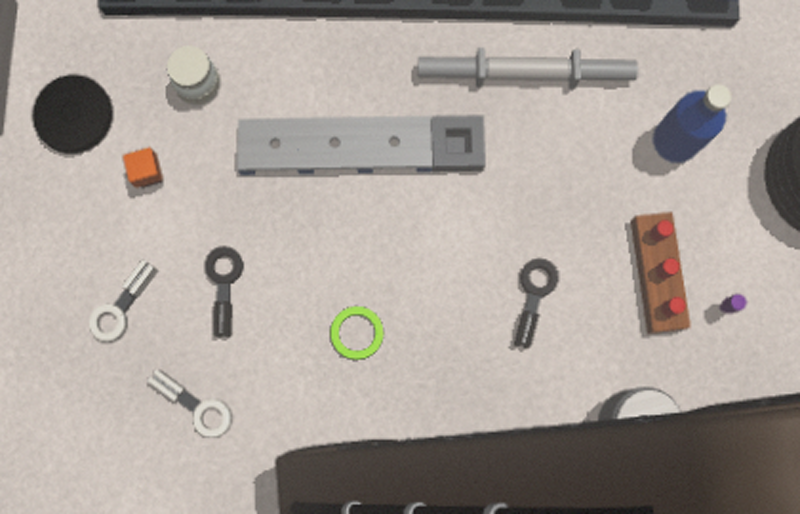

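View pics/s1.png

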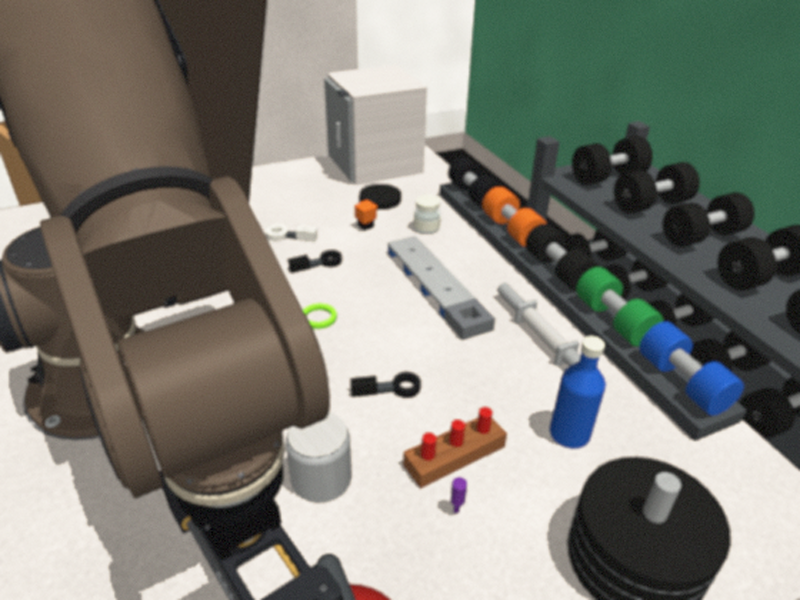

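Top picture (crop px): black collars, ring (224,265) with its grip at (222,320), and ring (538,277) with its grip at (526,330). Their look-alikes are white, at (108,322) and (212,418). Red pins stand at (665,229), (671,267) and (676,306), and the purple look-alike is at (735,302). Holes (275,142), (335,142), (395,141), socket (458,140), orange plug (142,163). A third black collar could still be hidden under the arm at lower left.

Run:
```python
from h import *
c=snap("top")
for n,u,v,z in [("A ring",224,265,18),("A grip",222,320,30),("B ring",538,277,18),("B grip",526,330,30),("h0",275,142,30),("h1",335,142,30),("h2",395,141,30),("sock",458,140,30),("plugtop",141,160,60),("p0",665,229,72),("p1",671,267,72),("p2",676,306,72)]:
    print(n,at(c,(80+u*.525,90+v*.5253),z))
# precise blobs
f=cv2.cvtColor(c["frame"],cv2.COLOR_BGR2HSV)
def blobs(m,z,name):
    k,l,s,ce=cv2.connectedComponentsWithStats(m.astype(np.uint8))
    for i in range(1,k):
        if s[i,4]>12: print(name,ce[i].round(1),s[i,4],at(c,ce[i],z))
H,S,V=cv2.split(f)
blobs((S>140)&((H<5)|(H>174))&(V>90),55,"red")
blobs((S>140)&(H>5)&(H<16)&(V>120),45,"orange")
c2=read_camera("wrist");print(ray(c2,(280,210)),c2["mtx"],c2["R"])
```

```text
A ring [478.3 203. ]
A grip [404.  200.1]
B ring [ 470.  -211.8]
B grip [ 398.5 -193.8]
h0 [644.8 140.7]
h1 [646.   60.2]
h2 [648.9 -20.1]
sock [ 651.9 -104.5]
plugtop [609.  312.8]
p0 [ 526.6 -368.4]
p1 [ 477.3 -374.5]
p2 [ 427.3 -379.4]
red [428.8 209.4] 52 [ 532.3 -372.6]
red [432.2 229.4] 57 [ 482.2 -379.3]
red [435.3 249.9] 57 [ 431.5 -385.4]
red [548.9 322.3] 405 [ 256.1 -668.4]
red [552.4 354.2] 228 [ 178.6 -674.1]
orange [208.8  67.6] 472 [907.5 192.3]
orange [251.7  68.3] 463 [906.6  78.4]
orange [153.4 176.4] 230 [606.8 317.9]
(array([ 212.6475004 , -592.07346614,  383.26527118]), array([-0.24519111, -0.04910337, -0.96837536])) [[341.44054494   0.         283.75288668]
 [  0.         341.44054494 205.68335707]
 [  0.           0.           1.        ]] [[ 2.35806251e-01 -9.71799651e-01  9.21783980e-04]
 [-9.44028324e-01 -2.28842218e-01  2.37574752e-01]
 [-2.30664118e-01 -5.68918019e-02 -9.71368821e-01]]
```

jog_arm:
  targets:
    - {"slide": [30, 50, 0], "turn": [0, 0, -5], "claw": 60}
    - {"slide": [30, 52, 0], "turn": [0, 0, -5], "claw": 60}
    - {"slide": [30, 52, 0], "turn": [0, 0, -6], "claw": 60}
    - {"slide": [32, 52, 0], "turn": [0, 0, -6], "claw": 60}
    - {"slide": [32, 52, 0], "turn": [0, 0, -6], "claw": 60}

```text
t: 2.22
eef_pos: [302.6, -347.7, 214.9]
tcp_rot: [3.141, -0.001, -0.254]
ft_force: [0.6, 0.5, -1.3]
opening: 0.609
grip_force: 0.0
```

jog_arm:
  targets:
    - {"slide": [33, 52, -10], "claw": 60}
    - {"slide": [33, 52, -20], "claw": 60}
    - {"slide": [32, 51, -20], "claw": 60}
    - {"claw": 60}
    - {"claw": 60}

```text
validation failed for argument at $.ta...
```

jog_arm:
  targets:
    - {"slide": [33, 52, -10], "turn": [0, 0, 0], "claw": 60}
    - {"slide": [33, 52, -20], "turn": [0, 0, 0], "claw": 60}
    - {"slide": [32, 51, -20], "turn": [0, 0, 0], "claw": 60}
    - {"slide": [0, 0, 0], "turn": [0, 0, 0], "claw": 60}

```text
t: 2.72
eef_pos: [399.1, -193.6, 164.7]
tcp_rot: [-3.141, 0.002, -0.244]
ft_force: [0.8, -1.6, 0.1]
opening: 0.601
grip_force: 0.0
```

```bash
cat > seg.py <<'E'
from h import *
def dark(c,z=18,amin=300,vmax=75):
    g=c["frame"].max(2); m=(g<vmax).astype(np.uint8)
    m=cv2.morphologyEx(m,cv2.MORPH_OPEN,np.ones((3,3)))
    k,l,s,ce=cv2.connectedComponentsWithStats(m)
    for i in range(1,k):
        if s[i,4]>amin: print("dark",s[i].tolist(),ce[i].round(0),at(c,ce[i],z))
E
python3 - <<'E'
from seg import *
c=snap("wrist","w1.png");dark(c)
for q,z in(("collar0_ring",9),("collar0_grip",15)):
    print(q,[(d["xy"],d["conf"],at(c,d["xy"],z)) for d in look_for(q,"wrist")])
t=snap("top","t2.png")
cv2.imwrite("pics/tw.png",np.hstack([cv2.resize(t["frame"],(560,420))[90:420,20:420],c["frame"][:330,60:460]]))
print(look_for("collar0_ring","top"))
E
```

```text
dark [0, 0, 102, 40, 875] [38. 17.] [612.9 -18.4]
dark [402, 0, 60, 153, 2546] [433.  74.] [ 473.8 -349.8]
dark [429, 0, 46, 23, 675] [446.   9.] [ 526.1 -372. ]
dark [445, 40, 43, 42, 978] [465.  62.] [ 478.2 -381.5]
dark [536, 79, 24, 23, 305] [550.  91.] [ 436.  -461.4]
dark [260, 85, 54, 133, 3010] [286. 142.] [ 446.4 -208. ]
dark [460, 102, 40, 34, 902] [480. 118.] [ 425.6 -388. ]
dark [0, 227, 560, 193, 89111] [280. 335.] [ 252.6 -153.1]
collar0_ring []
collar0_grip []
[{'xy': [433.8, 248.4], 'conf': 0.65}]
```

View pics/tw.png

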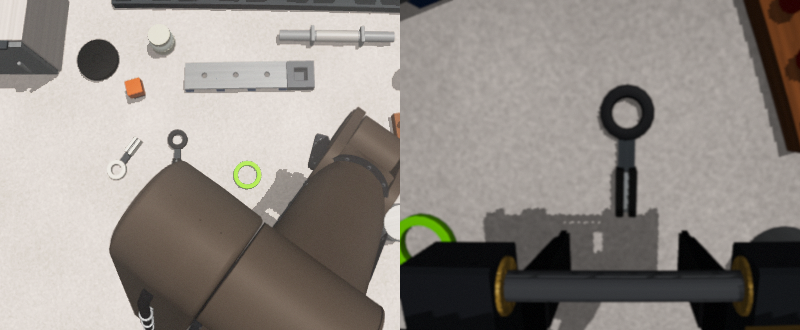

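Wrist view: the black collar B is centred between the fingers, ring (288,112), grip about (286,192). It is the right one: black, not white.

Run:
```python
from h import *
c=snap("wrist")
a=at(c,(288,112),18);b=at(c,(286,192),30);print(a,b,a-b,np.degrees(np.arctan2(*(a-b)[::-1])), pix(c,[399,-193.6,15]))
```

```text
[ 470.8 -221.4] [ 402.5 -201.9] [ 68.3 -19.5] -15.934315688430331 [278.4 194.5]
```

jog_arm:
  targets:
    - {"slide": [2, -3, -45], "turn": [0, 0, -1], "claw": 60}
    - {"slide": [1, -2, -45], "turn": [0, 0, 0], "claw": 60}
    - {"slide": [0, 0, -40], "turn": [0, 0, 0], "claw": 60}
    - {"slide": [0, 0, -27], "turn": [0, 0, 0], "claw": 60}
    - {"slide": [0, 0, 0], "turn": [0, 0, 0], "claw": 0}

```text
t: 3.65
eef_pos: [400.3, -202.4, 7.6]
tcp_rot: [-3.141, 0.003, -0.269]
ft_force: [-0.7, 0.2, 0.1]
opening: 0.541
grip_force: 0.0
```

jog_arm:
  targets:
    - {"slide": [0, 0, 0], "turn": [0, 0, 0], "claw": 0}
    - {"slide": [0, 0, 0], "turn": [0, 0, 0], "claw": 0}
    - {"slide": [0, 0, 0], "turn": [0, 0, 0], "claw": 0}

```text
t: 4.03
eef_pos: [401.5, -202.0, 9.5]
tcp_rot: [3.141, -0.001, -0.267]
ft_force: [-0.0, 1.6, 1.1]
opening: 0.234
grip_force: 0.7
```

Run:
```python
from h import *
c=snap("wrist","w2.png");s=state();print(s["eef_pos"],s["tcp_rot"],s["opening"],s["grip_force"],pix(c,[470.5,-220,18]))
```

```text
[ 401.4808753  -201.9659866     9.42168116] [ 3.14107011e+00 -1.21300521e-03 -2.67134082e-01] 0.2102691786063749 29.542243480682373 [280.7 112.6]
```

View pics/w2.png

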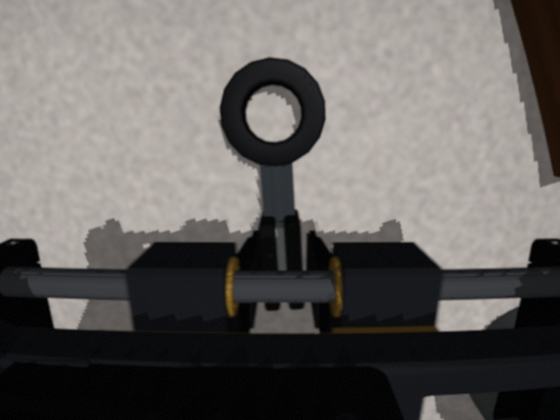

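Grasp on the collar is good (opening 20 mm), ring at px (273,111). Lift slightly, carry in front of the right bay.

jog_arm:
  targets:
    - {"slide": [0, 0, 30], "turn": [0, 0, 0], "claw": 0}
    - {"slide": [20, 45, 10], "turn": [0, 0, 5], "claw": 0}
    - {"slide": [25, 45, 0], "turn": [0, 0, 5], "claw": 0}
    - {"slide": [25, 45, 0], "turn": [0, 0, 5], "claw": 0}
    - {"slide": [25, 43, 0], "turn": [0, 0, 2], "claw": 0}

```text
t: 4.7
eef_pos: [496.9, -22.2, 49.0]
tcp_rot: [3.141, -0.0, 0.032]
ft_force: [-0.4, 0.2, -2.2]
opening: 0.206
grip_force: 30.0
```

jog_arm:
  targets:
    - {"slide": [0, 0, 0], "turn": [0, 0, 0], "claw": 0}
    - {"slide": [0, 0, 0], "turn": [0, 0, 0], "claw": 0}

```text
t: 4.95
eef_pos: [495.8, -23.8, 48.7]
tcp_rot: [3.142, 0.0, 0.03]
ft_force: [0.2, 0.0, -1.3]
opening: 0.209
grip_force: 30.0
```

Run:
```python
from h import *
c=snap("wrist","w3.png");s=state();print(s["eef_pos"],s["tcp_rot"],s["opening"])
for n,P in(("h2",[649,-20,30]),("h1",[646,60,30]),("sock",[652,-104.5,30])):print(n,pix(c,P))
```

```text
[495.73753125 -24.29468109  48.67893471] [3.14152597e+00 4.87443682e-04 2.87971795e-02] 0.2092738029638949
h2 [283.8 -51.7]
h1 [127.  -44.8]
sock [448.9 -46.4]
```

View pics/w3.png

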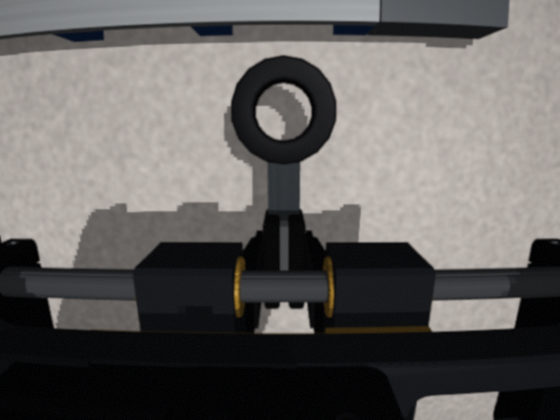

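Ring (284,110) is centred on bay 2's dividers (212 and 352, middle 282). Lower and slide in.

jog_arm:
  targets:
    - {"slide": [1, 1, -25], "turn": [0, 0, 0], "claw": 0}
    - {"slide": [0, 0, -13], "turn": [0, 0, 0], "claw": 0}
    - {"slide": [25, 0.6, 0], "turn": [0, 0, 0], "claw": 0}
    - {"slide": [25, 0.6, 0], "turn": [0, 0, 0], "claw": 0}
    - {"slide": [0, 0, 0], "turn": [0, 0, 0], "claw": 0}

```text
t: 5.62
eef_pos: [548.2, -22.4, 10.5]
tcp_rot: [3.141, -0.001, 0.028]
ft_force: [-0.6, 0.4, -2.0]
opening: 0.209
grip_force: 30.0
```

Run:
```python
from h import *
c=snap("wrist","w4.png");s=state();print(s["eef_pos"],s["tcp_rot"],s["opening"],s["ft_force"])
```

```text
[546.8243545  -22.18874478  10.42673903] [-3.14158689e+00  6.31766603e-04  2.85768627e-02] 0.2078745132060901 [-1.17254736 -0.97546176 -1.47506685]
```

View pics/w4.png

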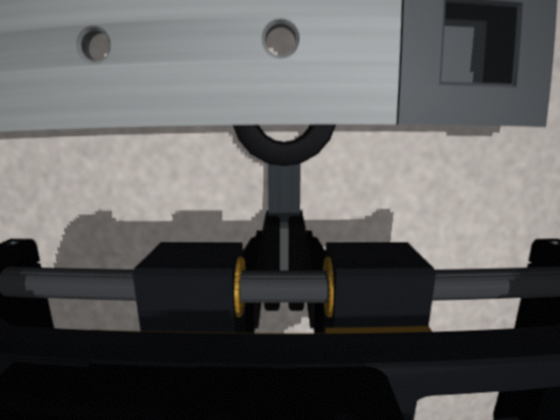

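Ring is entering the bay, with its hole at (281,39), the neighbouring hole at (96,44), and the socket around (481,42).

Run:
```python
from h import *
c=snap("wrist")
print("h2",at(c,(281,38.5),30),"h1",at(c,(96,43.5),30),"sock",at(c,(480,42),30),"ring",at(c,(284,111),19),"front",at(c,(284,126),30))
```

```text
h2 [647.4 -18.8] h1 [645.1  59. ] sock [ 650.5 -102.8] ring [618.7 -20.9] front [612.1 -21.1]
```

jog_arm:
  targets:
    - {"slide": [14, 0.8, 0], "turn": [0, 0, 0], "claw": 0}
    - {"slide": [10, 0.5, 0], "turn": [0, 0, 0], "claw": 0}
    - {"slide": [4, 0.3, 0], "turn": [0, 0, 0], "claw": 0}
    - {"slide": [3, 0, 0], "turn": [0, 0, 0], "claw": 0}
    - {"slide": [0, 0, 0], "turn": [0, 0, 0], "claw": 0}

```text
t: 6.35
eef_pos: [578.2, -20.0, 10.6]
tcp_rot: [3.142, 0.0, 0.029]
ft_force: [-0.6, -0.2, -1.7]
opening: 0.211
grip_force: 30.0
```

Run:
```python
from h import *
c=snap("wrist","w5.png");s=state();print(s["eef_pos"],s["tcp_rot"],s["opening"],s["ft_force"])
x,y=pix(c,[647.5,-19.2,30]).astype(int);print(x,y)
```

```text
[578.0524552  -20.01371168  10.59821953] [3.14152743e+00 2.83009472e-04 2.94774613e-02] 0.21067170668922605 [-0.8373867  -0.34034265 -2.10712604]
285 116
```

jog_arm:
  targets:
    - {"slide": [1.5, 0, 0], "turn": [0, 0, 0], "claw": 0}
    - {"slide": [0, 0, 0], "turn": [0, 0, 0], "claw": 0}

```text
t: 6.65
eef_pos: [579.8, -20.1, 10.7]
tcp_rot: [3.141, -0.0, 0.029]
ft_force: [0.2, 0.4, -2.1]
opening: 0.207
grip_force: 30.0
```

Run:
```python
from h import *
c=snap("wrist","w5.png");s=state();print(s["eef_pos"],s["ft_force"])
cv2.imwrite("pics/w5c.png",cv2.resize(c["frame"][70:170,215:355],(560,400),interpolation=cv2.INTER_CUBIC))
```

```text
[579.70325385 -20.0530791   10.66064944] [-0.6934526   0.33072742 -2.15390937]
```

View pics/w5c.png

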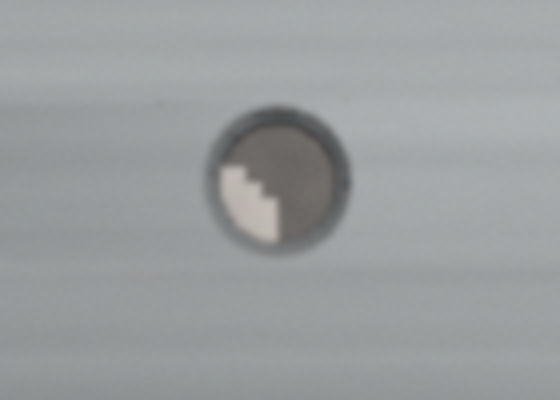

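Only table shows through the hole, so the bore lies under it. Release and go to collar A.

jog_arm:
  targets:
    - {"slide": [0, 0, 0], "turn": [0, 0, 0], "claw": 60}
    - {"slide": [0, 0, 0], "turn": [0, 0, 0], "claw": 60}
    - {"slide": [0, 0, 0], "turn": [0, 0, 0], "claw": 60}
    - {"slide": [0, 0, 55], "turn": [0, 0, 0], "claw": 60}
    - {"slide": [0, 0, 55], "turn": [0, 0, 0], "claw": 60}

```text
t: 7.32
eef_pos: [579.4, -20.0, 121.6]
tcp_rot: [-3.141, 0.001, 0.029]
ft_force: [-0.7, -0.5, 1.0]
opening: 0.591
grip_force: 0.0
```

Run:
```python
from h import *
c=snap("wrist","w6.png");s=state();print(s["eef_pos"],s["opening"])
g=cv2.cvtColor(c["frame"],cv2.COLOR_BGR2GRAY)
for P in([647.5,-19,30],[645.2,60,30],[643,140,30]):
    u,v=pix(c,P).astype(int);print(u,v)
    r=g[max(v-18,0):v+18,max(u-18,0):u+18]; cs=cv2.HoughCircles(cv2.resize(r,None,fx=4,fy=4),cv2.HOUGH_GRADIENT,1.5,200,param1=80,param2=15,minRadius=20,maxRadius=48)
    if cs is not None:
        q=cs[0][0]; p=(q[0]/4+max(u-18,0),q[1]/4+max(v-18,0)); print(q[2]/4,p,at(c,p,30))
```

```text
[582.1279989  -20.28558942 128.77720223] 0.596636974427088
284 120
9.2375 (np.float64(284.5625), np.float64(116.0625)) [650.7 -19.2]
178 121
77 123
```

jog_arm:
  targets:
    - {"slide": [-35, 44, 0], "turn": [0, 0, 0], "claw": 60}
    - {"slide": [-35, 44, 0], "turn": [0, 0, 0], "claw": 60}
    - {"slide": [-35, 44, 0], "turn": [0, 0, 0], "claw": 60}
    - {"slide": [-35, 44, 10], "turn": [0, 0, 0], "claw": 60}
    - {"slide": [-35, 44, 0], "turn": [0, 0, 0], "claw": 60}

```text
t: 8.0
eef_pos: [403.8, 201.2, 131.1]
tcp_rot: [-3.141, -0.001, 0.029]
ft_force: [0.7, 0.3, -1.1]
opening: 0.596
grip_force: 0.0
```

Run:
```python
from seg import *
c=snap("wrist","w7.png");s=state();print(s["eef_pos"],s["tcp_rot"]);dark(c)
t=snap("top","t3.png")
```

```text
[399.6017757  204.17644641 130.86186685] [-3.14119720e+00  1.32985662e-03  3.11466772e-02]
dark [527, 0, 33, 42, 1239] [543.  19.] [564.   -6.6]
dark [249, 86, 55, 147, 3288] [276. 158.] [442.4 207.8]
dark [113, 124, 55, 63, 652] [137. 162.] [436.3 324.3]
dark [0, 230, 560, 190, 88854] [278. 336.] [274.7 202.6]
```

View pics/w7.png

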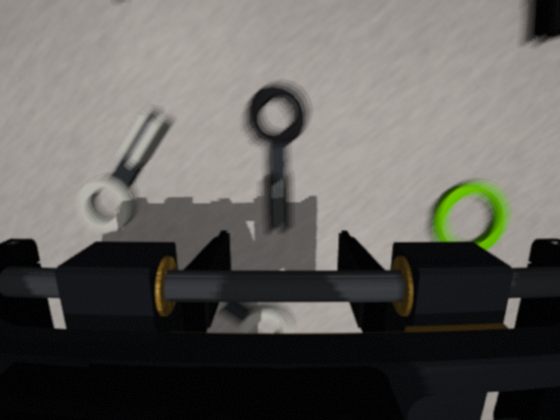

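Black collar A: ring about (277,115), grip about (276,200), picture blurred by motion. White look-alikes are at (125,155) and (260,320).

Run:
```python
from seg import *
for _ in range(3): c=snap("wrist","w8.png")
s=state();print(s["eef_pos"]);dark(c)
m=c["frame"].max(2)[80:228,240:320]<75; ys,xs=np.nonzero(m)
r=ys<70; g=ys>100
R=(240+(xs[r].min()+xs[r].max())/2,80+(ys[r].min()+np.where(m.any(1))[0].min()+0)/2); print(xs[r].min()+240,xs[r].max()+240,ys.min()+80)
G=(240+xs[g].mean(),195)
a=at(c,(240+(xs[r].min()+xs[r].max())/2,115),18);b=at(c,G,30);print(a,b,np.degrees(np.arctan2(*(a-b)[::-1])))
```

```text
[405.11477783 200.02873612 130.75131619]
dark [534, 0, 26, 38, 942] [547.  18.] [566.2  -9.5]
dark [251, 80, 61, 149, 3878] [281. 146.] [452.5 203.5]
dark [114, 119, 60, 67, 861] [140. 158.] [439.5 321.2]
dark [0, 230, 560, 190, 88835] [278. 336.] [275.4 201.5]
251 311 80
[477.2 204.4] [414.2 201.9] 2.2724497327829347
```

View pics/t3.png

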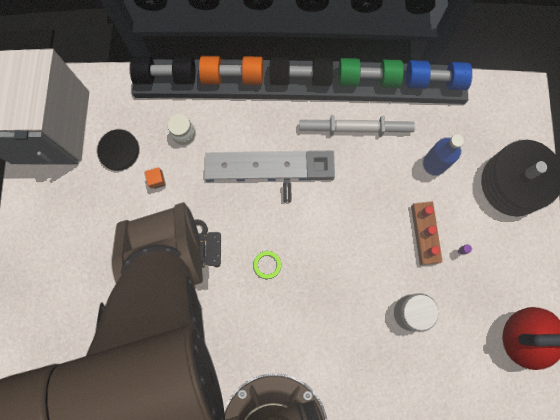

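Collar B is seated in the right bay; only collars A and B exist. Descend on A.

jog_arm:
  targets:
    - {"slide": [0, 1, -45], "turn": [0, 0, 0.5], "claw": 60}
    - {"slide": [0, 0, -45], "turn": [0, 0, 0], "claw": 60}
    - {"slide": [0, 0, -31], "turn": [0, 0, 0], "claw": 60}
    - {"slide": [0, 0, 0], "turn": [0, 0, 0], "claw": 0}
    - {"slide": [0, 0, 0], "turn": [0, 0, 0], "claw": 0}

```text
t: 8.88
eef_pos: [405.6, 200.6, 10.4]
tcp_rot: [-3.141, -0.001, 0.037]
ft_force: [1.1, -0.3, -0.1]
opening: 0.443
grip_force: 0.0
```

jog_arm:
  targets:
    - {"slide": [0, 0, 0], "turn": [0, 0, 0], "claw": 0}
    - {"slide": [0, 0, 0], "turn": [0, 0, 0], "claw": 0}
    - {"slide": [0, 0, 0], "turn": [0, 0, 0], "claw": 0}

```text
t: 9.25
eef_pos: [405.2, 201.1, 10.5]
tcp_rot: [-3.141, -0.002, 0.038]
ft_force: [-0.5, -0.8, 9.2]
opening: 0.21
grip_force: 30.0
```

jog_arm:
  targets:
    - {"slide": [0, 0, 25], "turn": [0, 0, 0], "claw": 0}
    - {"slide": [43, -33, 0], "turn": [0, 0, -0.5], "claw": 0}
    - {"slide": [44, -32, 0], "turn": [0, 0, 0], "claw": 0}
    - {"slide": [0, 0, 0], "turn": [0, 0, 0], "claw": 0}
    - {"slide": [0, 0, -23.5], "turn": [0, 0, 0], "claw": 0}

```text
t: 9.88
eef_pos: [492.3, 135.8, 12.0]
tcp_rot: [-3.141, -0.002, 0.029]
ft_force: [0.1, -0.4, -2.6]
opening: 0.209
grip_force: 30.0
```

jog_arm:
  targets:
    - {"slide": [15, 0.4, 0], "turn": [0, 0, 0], "claw": 0}
    - {"slide": [0, 0, 0], "turn": [0, 0, 0], "claw": 0}
    - {"slide": [0, 0, 0], "turn": [0, 0, 0], "claw": 0}

```text
t: 10.25
eef_pos: [506.4, 136.6, 11.4]
tcp_rot: [3.142, -0.0, 0.03]
ft_force: [0.1, 0.0, -1.5]
opening: 0.202
grip_force: 30.0
```

Run:
```python
from h import *
c=snap("wrist","w9.png");s=state();print(s["eef_pos"],s["tcp_rot"],s["opening"],s["ft_force"])
```

```text
[506.31635893 136.5442641   11.40204894] [3.14150099e+00 1.80766442e-05 2.96597197e-02] 0.2093662603440382 [ 0.57012018  0.08794995 -1.28223898]
```

View pics/w9.png

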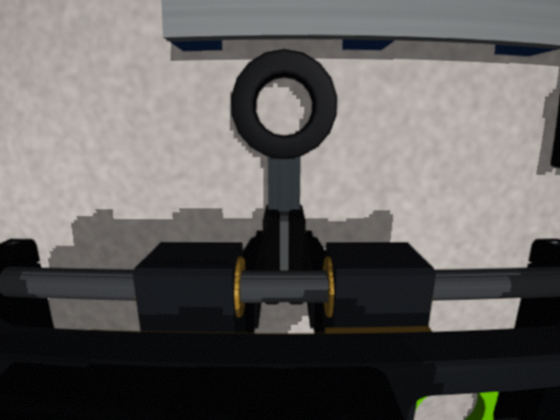

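Ring (284,104) is centred between the left bay's dividers (197, 368). Slide in.

jog_arm:
  targets:
    - {"slide": [25, 0.7, 0], "turn": [0, 0, 0], "claw": 0}
    - {"slide": [22, 0.6, 0], "turn": [0, 0, 0], "claw": 0}
    - {"slide": [10, 0.3, 0], "turn": [0, 0, 0], "claw": 0}
    - {"slide": [5, 0.1, 0], "turn": [0, 0, 0], "claw": 0}
    - {"slide": [0, 0, 0], "turn": [0, 0, 0], "claw": 0}

```text
t: 10.92
eef_pos: [568.3, 138.1, 11.1]
tcp_rot: [3.141, 0.001, 0.029]
ft_force: [-0.2, 0.6, -1.4]
opening: 0.208
grip_force: 30.0
```

Run:
```python
from h import *
read_camera("wrist")
c=snap("wrist","w10.png");s=state();print(s["eef_pos"],s["tcp_rot"],s["opening"],s["ft_force"])
g=c["frame"].max(2); print(pix(c,[643.3,140.5,30]))
h=c["frame"][70:170,215:355].astype(int)
# hole: darker ring / contrast vs flange
cv2.imwrite("pics/w10c.png",cv2.resize(c["frame"][60:170,195:375],(720,440),interpolation=cv2.INTER_CUBIC))
```

```text
[568.06247069 138.04422591  11.09420827] [3.14143747e+00 7.04059211e-04 2.94370240e-02] 0.20587505148535906 [ 0.99538663  0.30265043 -1.35103885]
[281.7 102. ]
```

View pics/w10c.png

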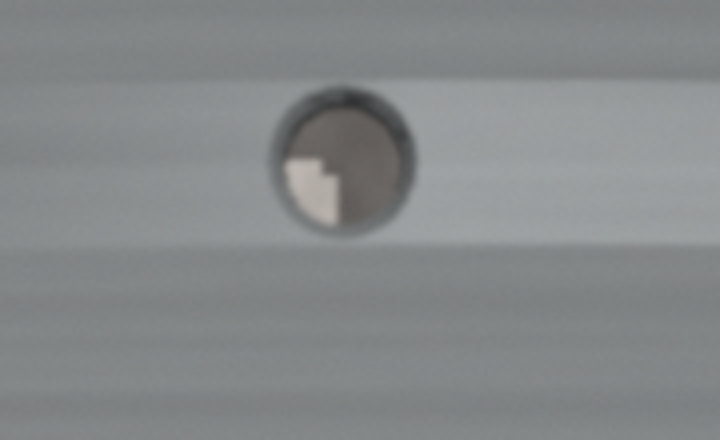

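Bore lies under the hole. Nudge 2 mm, release, rise, and head to the caddy.

jog_arm:
  targets:
    - {"slide": [2, 0, 0], "turn": [0, 0, 0], "claw": 0}
    - {"slide": [0, 0, 0], "turn": [0, 0, 0], "claw": 0}
    - {"slide": [0, 0, 0], "turn": [0, 0, 0], "claw": 60}
    - {"slide": [0, 0, 0], "turn": [0, 0, 0], "claw": 60}
    - {"slide": [0, 0, 0], "turn": [0, 0, 0], "claw": 60}

```text
t: 11.65
eef_pos: [570.8, 138.1, 11.2]
tcp_rot: [3.141, -0.0, 0.029]
ft_force: [0.2, 0.2, -0.2]
opening: 0.467
grip_force: 0.0
```

jog_arm:
  targets:
    - {"slide": [0, 0, 55], "turn": [0, 0, 0], "claw": 60}
    - {"slide": [0, 0, 55], "turn": [0, 0, 0], "claw": 50}
    - {"slide": [-12, -50, 30], "turn": [0, 0, 0], "claw": 50}
    - {"slide": [-12, -60, 0], "turn": [0, 0, 0], "claw": 50}
    - {"slide": [-12, -60, 0], "turn": [0, 0, 0], "claw": 50}

```text
t: 12.28
eef_pos: [534.3, -33.4, 151.8]
tcp_rot: [3.141, -0.001, 0.03]
ft_force: [0.8, -0.1, -0.6]
opening: 0.502
grip_force: 0.0
```

jog_arm:
  targets:
    - {"slide": [-12, -60, 0], "turn": [0, 0, 0], "claw": 50}
    - {"slide": [-12, -60, 0], "turn": [0, 0, 0], "claw": 50}
    - {"slide": [-12, -60, 0], "turn": [0, 0, 0], "claw": 50}
    - {"slide": [-12, -60, 0], "turn": [0, 0, 0], "claw": 50}
    - {"slide": [-4, -60, 0], "turn": [0, 0, 0], "claw": 50}

```text
t: 12.9
eef_pos: [481.9, -333.9, 151.4]
tcp_rot: [3.141, -0.0, 0.029]
ft_force: [1.4, -0.2, -0.1]
opening: 0.499
grip_force: 0.0
```

jog_arm:
  targets:
    - {"slide": [0, -48, 0], "turn": [0, 0, 0], "claw": 50}
    - {"slide": [0, 0, 0], "turn": [0, 0, 0], "claw": 50}
    - {"slide": [0, 0, 0], "turn": [0, 0, 0], "claw": 50}

```text
t: 13.28
eef_pos: [482.5, -379.5, 150.9]
tcp_rot: [-3.141, 0.001, 0.029]
ft_force: [0.9, -0.2, 0.1]
opening: 0.496
grip_force: 0.0
```

```bash
cat >> seg.py <<'E'
def red(c,z=72):
    H,S,V=cv2.split(cv2.cvtColor(c["frame"],cv2.COLOR_BGR2HSV)); m=((S>120)&((H<6)|(H>173))&(V>70)).astype(np.uint8)
    k,l,s,ce=cv2.connectedComponentsWithStats(m)
    for i in range(1,k):
        if s[i,4]>60: print("red",s[i].tolist(),ce[i].round(1),at(c,ce[i],z))
E
python3 - <<'E'
from seg import *
c=snap("wrist","w11.png");s=state();print(s["eef_pos"],s["tcp_rot"],s["opening"]);red(c)
t=snap("top","t4.png")
cv2.imwrite("pics/tw2.png",np.hstack([t["frame"][90:420,120:460],c["frame"][:330,60:460]]))
E
```

```text
[ 482.67981133 -379.01418828  151.06693203] [-3.14112954e+00  3.93454471e-04  2.98748980e-02] 0.4986889278053004
red [256, 134, 30, 31, 705] [270.3 148.9] [ 530.3 -369.1]
red [264, 203, 27, 26, 552] [276.8 215.6] [ 480.8 -374.9]
red [275, 264, 20, 7, 91] [284.2 267.2] [ 439.  -381.7]
```

View pics/tw2.png

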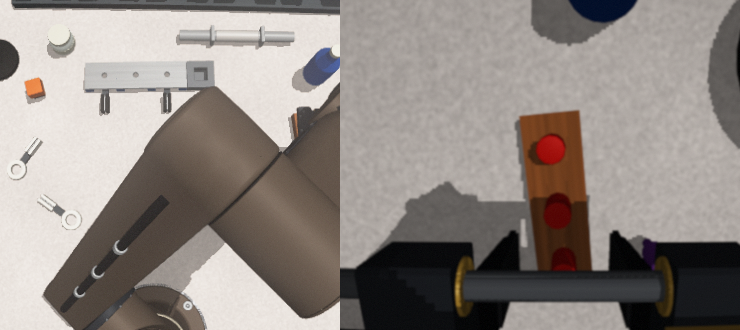

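Both grips stick out of the left and right bays. Pin tops are at wrist crop (551,149), (557,212) and (564,262), and the purple one is to the right at (648,250). Taking the middle pin.

jog_arm:
  targets:
    - {"slide": [-4, 4, -40], "turn": [0, 0, 0], "claw": 50}
    - {"slide": [0, 0, -40], "turn": [0, 0, 0], "claw": 50}
    - {"slide": [0, 0, -32], "turn": [0, 0, 0], "claw": 50}
    - {"slide": [0, 0, 0], "turn": [0, 0, 0], "claw": 0}
    - {"slide": [0, 0, 0], "turn": [0, 0, 0], "claw": 0}

```text
t: 14.0
eef_pos: [479.4, -375.8, 40.5]
tcp_rot: [3.141, -0.001, 0.03]
ft_force: [0.4, -0.8, 1.1]
opening: 0.344
grip_force: 0.0
```

jog_arm:
  targets:
    - {"slide": [0, 0, 0], "turn": [0, 0, 0], "claw": 0}
    - {"slide": [0, 0, 0], "turn": [0, 0, 0], "claw": 0}
    - {"slide": [0, 0, 0], "turn": [0, 0, 0], "claw": 0}

```text
t: 14.38
eef_pos: [479.3, -376.2, 40.7]
tcp_rot: [3.14, -0.002, 0.029]
ft_force: [0.0, 1.2, 6.6]
opening: 0.227
grip_force: 30.0
```

jog_arm:
  targets:
    - {"slide": [0, 0, 40], "turn": [0, 0, 0], "claw": 0}
    - {"slide": [8, 30, 20], "turn": [0, 0, 0], "claw": 0}
    - {"slide": [25, 52, 0], "turn": [0, 0, 0], "claw": 0}
    - {"slide": [25, 52, 0], "turn": [0, 0, 0], "claw": 0}
    - {"slide": [25, 52, 0], "turn": [0, 0, 0], "claw": 0}

```text
t: 15.0
eef_pos: [562.5, -188.5, 100.0]
tcp_rot: [3.141, -0.001, 0.029]
ft_force: [0.6, -1.1, -1.0]
opening: 0.228
grip_force: 30.0
```

jog_arm:
  targets:
    - {"slide": [25, 52, 0], "turn": [0, 0, 0], "claw": 0}
    - {"slide": [25, 52, 0], "turn": [0, 0, 0], "claw": 0}
    - {"slide": [25, 51, 0], "turn": [0, 0, 0], "claw": 0}
    - {"slide": [10, 16, -20], "turn": [0, 0, 0], "claw": 0}
    - {"slide": [0, 0, 0], "turn": [0, 0, 0], "claw": 0}

```text
t: 15.62
eef_pos: [646.1, -18.2, 77.6]
tcp_rot: [-3.141, 0.003, 0.031]
ft_force: [0.6, -0.7, 0.2]
opening: 0.226
grip_force: 30.0
```

Run:
```python
from seg import *
read_camera("wrist");c=snap("wrist","w12.png");s=state();print(s["eef_pos"],s["tcp_rot"],s["opening"]);red(c)
p=s["eef_pos"]
print(pix(c,[647.6,-19.1,30]),pix(c,p),pix(c,p-[0,0,26]))
t=snap("side","s2.png")
cv2.imwrite("pics/tw3.png",np.hstack([c["frame"][100:400,150:420],cv2.resize(t["frame"][150:260,230:380],None,fx=2.727,fy=2.727)[:300]]))
```

```text
[646.19004387 -19.99686815  78.99325464] [3.14146602e+00 9.37506122e-04 2.86778756e-02] 0.2292411301365414
red [262, 253, 44, 17, 563] [283.7 262.5] [637.7 -20.1]
[282.5 223.2] [283.9 252.8] [283.9 236.6]
```

View pics/tw3.png

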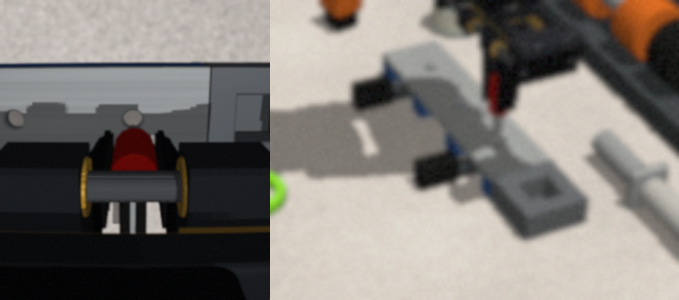

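Hole at px (282,218), knob's front lower edge around row 230. I'll measure the relative offset, since camera bias cancels.

Run:
```python
from seg import *
c=snap("wrist");p=state()["eef_pos"];print(p)
f=c["frame"].astype(int)
for r in range(206,274,2): print(r,f[r,284].tolist(),f[r,277].tolist(),f[r,268].tolist(), end=" | ")
m=(f[:,:,2]>2*f[:,:,1]+10); m[:200]=0;m[275:]=0; ys,xs=np.nonzero(m[:,240:330]);print()
print("knob rows",ys.min(),ys.max(),"cols",xs.min()+240,xs.max()+240,[ (r,np.nonzero(m[r,240:330])[0].min()+240,np.nonzero(m[r,240:330])[0].max()+240) for r in range(ys.min(),ys.max(),5)])
for dz in(-8.7,31.3): print("pred front",dz,pix(c,p+[11,0.3,dz]),"back",pix(c,p+[-11,-.3,dz]), "L/R",pix(c,p+[0,11,dz]),pix(c,p+[0,-11,dz]))
print("hole obs",at(c,(282.5,218),30),"pred tip",pix(c,p+[5,0,-34.7]))
```

```text
[646.44299388 -20.44237357  79.60551137]
206 [82, 80, 78] [81, 80, 78] [80, 79, 78] | 208 [80, 79, 76] [78, 78, 76] [81, 80, 78] | 210 [79, 80, 81] [81, 81, 82] [84, 83, 81] | 212 [101, 103, 108] [102, 106, 110] [82, 80, 79] | 214 [105, 108, 112] [106, 109, 113] [80, 78, 77] | 216 [106, 109, 113] [105, 109, 112] [79, 78, 75] | 218 [106, 109, 113] [105, 109, 113] [80, 78, 77] | 220 [110, 113, 117] [108, 111, 115] [80, 79, 77] | 222 [109, 112, 117] [108, 110, 115] [81, 80, 78] | 224 [91, 93, 96] [94, 95, 99] [82, 81, 79] | 226 [47, 46, 49] [54, 54, 53] [83, 82, 80] | 228 [18, 20, 57] [50, 48, 58] [82, 82, 79] | 230 [2, 3, 60] [15, 14, 60] [83, 82, 79] | 232 [5, 6, 61] [5, 5, 60] [81, 80, 79] | 234 [2, 3, 59] [3, 3, 59] [67, 67, 73] | 236 [3, 4, 61] [2, 4, 60] [36, 36, 63] | 238 [3, 3, 61] [4, 4, 60] [9, 11, 57] | 240 [5, 8, 62] [2, 2, 60] [6, 4, 57] | 242 [3, 4, 61] [1, 1, 58] [3, 5, 58] | 244 [3, 3, 60] [5, 6, 61] [3, 4, 57] | 246 [5, 6, 61] [3, 3, 59] [4, 4, 59] | 248 [4, 5, 61] [2, 1, 59] [5, 5, 59] | 250 [0, 2, 60] [7, 8, 61] [7, 7, 60] | 252 [2, 4, 64] [4, 5, 62] [5, 3, 59] | 254 
[... 274 characters left out ...]
8 [4, 5, 94] [3, 3, 93] [3, 6, 94] | 270 [15, 15, 61] [17, 16, 62] [13, 15, 60] | 272 [29, 27, 25] [30, 28, 27] [30, 28, 26] | 
knob rows 228 270 cols 260 307 [(228, np.int64(280), np.int64(286)), (233, np.int64(272), np.int64(296)), (238, np.int64(267), np.int64(299)), (243, np.int64(266), np.int64(301)), (248, np.int64(264), np.int64(304)), (253, np.int64(263), np.int64(305)), (258, np.int64(262), np.int64(306)), (263, np.int64(261), np.int64(307)), (268, np.int64(260), np.int64(307))]
pred front -8.7 [282.8 227.7] back [282.9 265.3] L/R [262.9 246.2] [302.8 247.3]
pred front 31.3 [282.7 255.6] back [282.7 301.5] L/R [257.6 278.4] [307.8 279.6]
hole obs [651.3 -20. ] pred tip [283.1 224.4]
```

Run:
```python
from seg import *
c=snap("wrist");p=state()["eef_pos"];f=c["frame"].astype(int).sum(2)//3
np.set_printoptions(linewidth=250)
for u in(165,283):
    print(u);print(f[204:232:1,u-16:u+17:2])
```

```text
165
[[148 149 149 150 149 149 149 148 150 150 150 151 151 151 149 141 141]
 [145 146 146 147 147 148 147 148 148 147 148 147 148 148 142 113 111]
 [142 143 145 145 145 144 145 145 144 144 145 144 144 145 132  89  84]
 [140 140 140 141 141 143 140 142 141 142 141 140 141 137 122  82  76]
 [139 139 138 139 138 136 134 136 139 140 140 139 138 120  98  78  75]
 [135 136 137 135 133 124 116 120 127 136 137 138 137 104  79  75  76]
 [124 124 125 122 113 102  92  95 106 122 126 127 127  97  76  77  76]
 [ 98  98  97  94  84  84  92  92  92  95  99 101 100  86  75  77  77]
 [ 80  79  77  68  64  89 102 100  93  83  76  79  82  77  77  77  78]
 [ 76  76  69  58  62  96 106 103 101  94  78  73  78  77  78  78  78]
 [ 77  76  65  54  66 103 108 104 102  99  88  74  77  76  78  78  79]
 [ 77  76  63  51  73 105 108 105 104 101  96  78  77  77  78  79  77]
 [ 77  73  62  48  74 105 106 106 105 103 101  85  75  78  77  78  78]
 [ 77  70  61  46  75 105 106 105 105 106 103  91  74  78  78  79  79]
 [ 77  70  61  43  73 107 107 107 107 106 104  96  76  78  80  79  80]
 [ 78  72  63  45  67 105 108 1
[... 2185 characters left out ...]
 66  81 106 110 113 114 113 111  98  67  71  80  81  81  81]
 [ 81  75  66  67  97 107 109 111 110 105  84  63  72  79  80  81  80]
 [ 82  78  69  60  78  97 100  98  93  87  66  65  74  80  80  81  81]
 [ 82  79  73  63  62  75  77  76  65  63  53  67  77  81  80  79  81]
 [ 81  79  75  68  58  57  56  53  48  48  49  64  77  79  79  79  79]
 [ 80  80  77  72  66  52  45  39  37  41  45  54  74  79  81  80  80]
 [ 81  78  78  76  68  52  38  31  30  31  35  43  63  76  78  79  79]
 [ 81  80  79  72  61  44  28  24  24  23  25  31  44  62  77  79  80]
 [ 81  81  74  56  41  31  22  25  23  23  24  22  29  46  70  79  80]
 [ 80  79  62  38  29  23  20  23  22  23  20  21  22  30  55  77  81]]
```

jog_arm:
  targets:
    - {"slide": [4, 2.5, -8], "turn": [0, 0, 0], "claw": 0}
    - {"slide": [0, 0, 0], "turn": [0, 0, 0], "claw": 0}
    - {"slide": [0, 0, 0], "turn": [0, 0, 0], "claw": 0}
    - {"slide": [0, 0, 0], "turn": [0, 0, 0], "claw": 0}

```text
t: 16.38
eef_pos: [650.7, -16.4, 71.2]
tcp_rot: [3.141, -0.0, 0.029]
ft_force: [0.3, 0.0, -0.0]
opening: 0.226
grip_force: 30.0
```

Run:
```python
from seg import *
c=snap("wrist","w13.png");p=state()["eef_pos"];f=c["frame"].astype(int).sum(2)//3
np.set_printoptions(linewidth=250)
print(p,pix(c,[650.4,-18.1,30]),pix(c,p+[11,.3,-8.7]),pix(c,p+[0,0,-34.7]))
print(f[206:244:1,266:300:2])
```

```text
[650.74889879 -16.45289804  71.24652822] [285.3 229.5] [282.7 227.7] [282.7 232.1]
[[ 86  87  87  87  88  87  87  86  88  85  87 103 148 151 151 149 150]
 [ 80  81  80  79  82  80  81  78  80  80  78  98 147 150 150 150 150]
 [ 81  80  81  79  79  78  80  79  79  79  78  96 144 148 148 149 148]
 [ 80  79  80  80  78  80  79  79  78  79  78  95 143 147 147 148 148]
 [ 79  80  80  79  80  78  78  80  80  81  79  93 134 145 148 149 148]
 [ 81  80  80  81  81  80  80  80  80  80  81  86 110 136 150 150 151]
 [ 81  80  82  80  81  81  82  81  80  81  82  82  88 131 150 150 150]
 [ 82  82  81  81  82  82  81  80  81  81  80  80  82 120 138 139 140]
 [ 81  80  80  82  81  82  81  81  80  79  80  79  81 100 110 109 110]
 [ 80  80  79  81  79  80  80  79  79  81  79  81  79  85  85  86  86]
 [ 77  77  78  79  80  79  78  80  80  78  79  79  79  80  80  80  81]
 [ 79  80  80  79  79  80  80  80  81  79  79  78  78  80  79  80  80]
 [ 78  78  79  80  79  80  80  79  76  74  74  74  77  82  80  82  81]
 [ 79  81  80  82  82  81  82  75  72  74  77  75  74  76  81  81  80]
 [ 80  81  79  80  81  
[... 981 characters left out ...]
 39  24  22  22  22  23  22  24  23  19  22  25  21  26  43]
 [ 79  60  31  20  22  23  21  22  22  22  22  25  22  25  24  19  29]
 [ 74  45  24  23  22  23  22  24  23  21  22  22  23  22  24  24  23]
 [ 62  32  20  20  21  21  22  21  22  22  21  22  23  26  23  22  22]
 [ 50  25  20  23  24  21  25  23  23  23  22  24  20  22  22  21  20]
 [ 42  20  20  22  23  24  22  23  21  21  21  22  25  24  22  22  23]
 [ 36  20  20  22  24  23  25  21  23  22  23  23  22  23  23  20  19]
 [ 37  21  22  21  22  22  24  21  23  22  23  23  22  25  22  23  19]
 [ 32  19  22  21  21  23  23  21  22  23  24  22  22  22  22  21  22]
 [ 28  22  23  20  23  22  24  21  23  21  22  24  24  24  22  20  22]]
```

Relative: the shank sits 3 px left of the hole centre, so shift −2 mm in y and lower.

jog_arm:
  targets:
    - {"slide": [0, -2, 0], "turn": [0, 0, 0], "claw": 0}
    - {"slide": [0, 0, 0], "turn": [0, 0, 0], "claw": 0}
    - {"slide": [0, 0, -8], "turn": [0, 0, 0], "claw": 0}
    - {"slide": [0, 0, -5], "turn": [0, 0, 0], "claw": 0}
    - {"slide": [0, 0, 0], "turn": [0, 0, 0], "claw": 0}

```text
t: 17.05
eef_pos: [650.4, -18.4, 57.4]
tcp_rot: [-3.142, 0.001, 0.029]
ft_force: [0.1, 0.2, -0.5]
opening: 0.228
grip_force: 30.0
```

jog_arm:
  targets:
    - {"slide": [0, 0, -8], "turn": [0, 0, 0], "claw": 0}
    - {"slide": [0, 0, -6], "turn": [0, 0, 0], "claw": 0}
    - {"slide": [0, 0, -3.5], "turn": [0, 0, 0], "claw": 0}
    - {"slide": [0, 0, 0], "turn": [0, 0, 0], "claw": 0}

```text
t: 17.55
eef_pos: [650.6, -18.5, 40.2]
tcp_rot: [3.142, 0.001, 0.029]
ft_force: [-0.5, -0.4, -1.5]
opening: 0.228
grip_force: 30.0
```

jog_arm:
  targets:
    - {"slide": [0, 0, 0], "turn": [0, 0, 0], "claw": 45}
    - {"slide": [0, 0, 0], "turn": [0, 0, 0], "claw": 45}
    - {"slide": [0, 0, 0], "turn": [0, 0, 0], "claw": 45}
    - {"slide": [0, 0, 50], "turn": [0, 0, 0], "claw": 45}
    - {"slide": [0, 0, 50], "turn": [0, 0, 0], "claw": 45}

```text
t: 18.18
eef_pos: [650.5, -18.4, 141.6]
tcp_rot: [-3.142, 0.001, 0.029]
ft_force: [-0.1, -0.3, 0.5]
opening: 0.448
grip_force: 0.0
```

jog_arm:
  targets:
    - {"slide": [-30, -50, 0], "turn": [0, 0, 0], "claw": 45}
    - {"slide": [-30, -50, 0], "turn": [0, 0, 0], "claw": 45}
    - {"slide": [-30, -50, 0], "turn": [0, 0, 0], "claw": 45}
    - {"slide": [-30, -50, 0], "turn": [0, 0, 0], "claw": 45}
    - {"slide": [-30, -50, 0], "turn": [0, 0, 0], "claw": 45}

```text
t: 18.8
eef_pos: [499.7, -270.0, 141.0]
tcp_rot: [3.141, -0.001, 0.029]
ft_force: [1.3, -0.2, -0.2]
opening: 0.448
grip_force: 0.0
```

jog_arm:
  targets:
    - {"slide": [-30, -50, 0], "turn": [0, 0, 0], "claw": 45}
    - {"slide": [-30, -50, 0], "turn": [0, 0, 0], "claw": 45}
    - {"slide": [-11, -14, 0], "turn": [0, 0, 0], "claw": 45}
    - {"slide": [0, 0, 0], "turn": [0, 0, 0], "claw": 45}
    - {"slide": [0, 0, 0], "turn": [0, 0, 0], "claw": 45}

```text
t: 19.42
eef_pos: [430.5, -381.3, 140.7]
tcp_rot: [-3.141, -0.0, 0.03]
ft_force: [0.5, 1.0, -0.1]
opening: 0.447
grip_force: 0.0
```

Run:
```python
from seg import *
c=snap("wrist","w14.png");s=state();print(s["eef_pos"],s["opening"]);red(c)
p=s["eef_pos"];print(pix(c,[429.7,-382.3,72]),pix(c,[479,-376.2,32]))
t=snap("top","t5.png")
cv2.imwrite("pics/tw4.png",np.hstack([cv2.resize(t["frame"][120:220,180:350],None,fx=2.5,fy=2.5),c["frame"][60:310,150:450]]))
```

```text
[ 430.59899621 -381.13118005  140.70144032] 0.4488468062395197
red [254, 57, 32, 33, 824] [269.2  73.1] [ 529.1 -369.3]
red [269, 203, 29, 28, 626] [282.9 216.2] [ 431.3 -381.3]
[284.3 218.4] [278.4 145.5]
```

View pics/tw4.png

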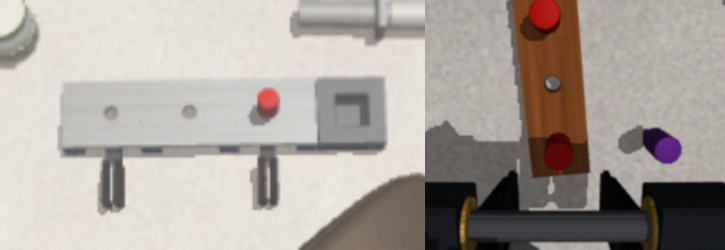

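The first pin stands home in the right bay, and the next red pin is between the jaws at crop (558,152). Descend.

jog_arm:
  targets:
    - {"slide": [-1, -1, -40], "turn": [0, 0, 0], "claw": 45}
    - {"slide": [0, 0, -40], "turn": [0, 0, 0], "claw": 45}
    - {"slide": [0, 0, -20], "turn": [0, 0, 0], "claw": 45}
    - {"slide": [0, 0, 0], "turn": [0, 0, 0], "claw": 0}
    - {"slide": [0, 0, 0], "turn": [0, 0, 0], "claw": 0}

```text
t: 20.15
eef_pos: [429.4, -383.3, 41.5]
tcp_rot: [3.141, -0.001, 0.03]
ft_force: [-0.5, 1.6, -0.2]
opening: 0.297
grip_force: 0.0
```

jog_arm:
  targets:
    - {"slide": [0, 0, 0], "turn": [0, 0, 0], "claw": 0}
    - {"slide": [0, 0, 0], "turn": [0, 0, 0], "claw": 0}
    - {"slide": [0, 0, 0], "turn": [0, 0, 0], "claw": 0}

```text
t: 20.52
eef_pos: [429.1, -382.8, 41.8]
tcp_rot: [-3.142, -0.001, 0.029]
ft_force: [1.4, 5.1, 2.8]
opening: 0.227
grip_force: 30.0
```

jog_arm:
  targets:
    - {"slide": [0, 0, 40], "turn": [0, 0, 0], "claw": 0}
    - {"slide": [5, 30, 35], "turn": [0, 0, 0], "claw": 0}
    - {"slide": [15, 55, 0], "turn": [0, 0, 0], "claw": 0}
    - {"slide": [15, 55, 0], "turn": [0, 0, 0], "claw": 0}
    - {"slide": [15, 55, 0], "turn": [0, 0, 0], "claw": 0}

```text
t: 21.15
eef_pos: [479.3, -186.9, 116.8]
tcp_rot: [3.14, -0.002, 0.029]
ft_force: [1.2, -0.1, -0.1]
opening: 0.224
grip_force: 29.9
```

jog_arm:
  targets:
    - {"slide": [20, 55, 0], "turn": [0, 0, 0], "claw": 0}
    - {"slide": [20, 55, 0], "turn": [0, 0, 0], "claw": 0}
    - {"slide": [20, 55, 0], "turn": [0, 0, 0], "claw": 0}
    - {"slide": [35, 50, 0], "turn": [0, 0, 0], "claw": 0}
    - {"slide": [35, 50, 0], "turn": [0, 0, 0], "claw": 0}

```text
t: 21.78
eef_pos: [609.8, 78.6, 117.0]
tcp_rot: [3.141, -0.002, 0.03]
ft_force: [0.3, 0.0, -0.8]
opening: 0.226
grip_force: 29.9
```

jog_arm:
  targets:
    - {"slide": [30, 50, 0], "turn": [0, 0, 0], "claw": 0}
    - {"slide": [7, 13, -20], "turn": [0, 0, 0], "claw": 0}
    - {"slide": [0, 0, -24], "turn": [0, 0, 0], "claw": 0}
    - {"slide": [0, 0, 0], "turn": [0, 0, 0], "claw": 0}
    - {"slide": [0, 0, 0], "turn": [0, 0, 0], "claw": 0}

```text
t: 22.4
eef_pos: [645.9, 139.0, 72.6]
tcp_rot: [3.142, -0.001, 0.029]
ft_force: [0.4, 0.7, 0.5]
opening: 0.224
grip_force: 29.9
```

Run:
```python
from seg import *
c=snap("wrist","w15.png");p=state()["eef_pos"];f=c["frame"].astype(int).sum(2)//3
np.set_printoptions(linewidth=250)
print(p,pix(c,[646.3,141.4,30]),pix(c,p+[11,.3,-8.7]))
print(f[212:236:1,262:310:2])
```

```text
[646.11465013 139.0220537   72.83843006] [279.  227.6] [282.6 227.5]
[[ 72  73  75  72  72  74  72  73  73  73  74  74  73  73 116 134 134 133 134 135 135 136 135 134]
 [ 73  72  73  73  72  72  72  71  73  72  72  71  72  73 116 132 133 131 133 132 133 133 133 132]
 [ 71  71  72  71  72  71  71  71  73  72  71  72  72  73 105 123 122 121 122 122 122 121 122 122]
 [ 72  70  71  70  71  71  71  71  71  71  71  70  72  72  89  95  96  97  96  96  96  95  96  96]
 [ 70  70  70  71  70  70  71  70  70  71  71  71  72  70  74  75  74  76  75  76  76  76  75  76]
 [ 70  71  69  71  70  70  70  69  69  69  68  70  69  70  70  69  70  68  69  68  68  70  70  70]
 [ 70  69  69  71  70  70  69  66  65  66  67  67  70  68  69  68  69  69  68  68  70  69  69  70]
 [ 70  69  69  69  69  67  67  64  63  62  62  64  67  69  70  68  69  68  68  67  69  69  68  70]
 [ 69  69  70  69  70  66  64  68  74  75  72  63  64  68  69  68  69  69  69  69  68  69  69  70]
 [ 71  69  70  68  68  64  71  81  89  88  86  75  63  65  68  69  69  70  69  68  69  68  70  69]
 [ 71  69  69  71  64  67  82  93  93  91
[... 645 characters left out ...]
1  70]
 [ 70  71  67  61  65  70  50  35  23  22  20  21  22  19  21  32  52  68  70  69  71  71  70  63]
 [ 69  70  69  62  53  46  29  22  21  19  19  18  22  22  20  22  38  60  71  72  70  72  67  44]
 [ 66  71  71  63  45  30  21  21  20  21  19  21  20  22  22  20  25  48  67  74  72  72  64  29]
 [ 55  69  72  60  36  21  20  21  21  20  22  22  20  20  20  19  19  32  56  70  73  66  51  20]
 [ 34  64  71  53  28  20  22  20  22  22  22  20  20  18  20  19  21  25  40  64  73  57  31  10]
 [ 20  62  69  42  21  20  20  21  22  21  21  21  19  22  20  21  19  19  29  57  71  49  15   4]
 [ 17  58  58  29  21  20  22  23  19  21  20  19  21  21  21  19  20  19  21  49  70  48  11   4]]
```

Shank about 5 px right of the hole centre (279,228.7), so shift +3 mm in y and lower.

jog_arm:
  targets:
    - {"slide": [-0.3, 3, 0], "turn": [0, 0, 0], "claw": 0}
    - {"slide": [0, 0, 0], "turn": [0, 0, 0], "claw": 0}
    - {"slide": [0, 0, -8], "turn": [0, 0, 0], "claw": 0}
    - {"slide": [0, 0, -6], "turn": [0, 0, 0], "claw": 0}
    - {"slide": [0, 0, 0], "turn": [0, 0, 0], "claw": 0}

```text
t: 23.08
eef_pos: [644.8, 142.4, 56.6]
tcp_rot: [3.141, 0.002, 0.029]
ft_force: [-1.9, -1.6, -2.0]
opening: 0.224
grip_force: 30.0
```

jog_arm:
  targets:
    - {"slide": [0, 0, -8], "turn": [0, 0, 0], "claw": 0}
    - {"slide": [0, 0, -5], "turn": [0, 0, 0], "claw": 0}
    - {"slide": [0, 0, -2.5], "turn": [0, 0, 0], "claw": 0}
    - {"slide": [0, 0, 0], "turn": [0, 0, 0], "claw": 0}

```text
t: 23.58
eef_pos: [644.9, 142.4, 41.6]
tcp_rot: [3.141, 0.002, 0.029]
ft_force: [-4.5, -2.7, -2.7]
opening: 0.228
grip_force: 30.0
```

jog_arm:
  targets:
    - {"slide": [-0.5, -0.5, -1], "turn": [0, 0, 0], "claw": 0}
    - {"slide": [0, 0, 0], "turn": [0, 0, 0], "claw": 45}
    - {"slide": [0, 0, 0], "turn": [0, 0, 0], "claw": 45}
    - {"slide": [0, 0, 0], "turn": [0, 0, 0], "claw": 45}
    - {"slide": [0, 0, 50], "turn": [0, 0, 0], "claw": 45}

```text
t: 24.2
eef_pos: [643.4, 141.9, 88.6]
tcp_rot: [3.141, 0.006, 0.029]
ft_force: [0.9, 0.1, 0.1]
opening: 0.449
grip_force: 0.0
```

jog_arm:
  targets:
    - {"slide": [0, 0, 50], "turn": [0, 0, 0], "claw": 60}
    - {"slide": [-12, 55, 30], "turn": [0, 0, 0], "claw": 80}
    - {"slide": [-13, 55, 0], "turn": [0, 0, 0], "claw": 80}
    - {"slide": [-13, 55, 0], "turn": [0, 0, 0], "claw": 80}
    - {"slide": [0, 8, 0], "turn": [0, 0, 0], "claw": 80}

```text
t: 24.82
eef_pos: [606.0, 317.2, 170.7]
tcp_rot: [-3.141, -0.001, 0.033]
ft_force: [-0.3, -0.9, 0.7]
opening: 0.8
grip_force: 0.0
```

jog_arm:
  targets:
    - {"slide": [0, 0, 0], "turn": [0, 0, 0], "claw": 80}
    - {"slide": [0, 0, 0], "turn": [0, 0, 0], "claw": 80}

```text
t: 25.08
eef_pos: [607.6, 312.7, 170.5]
tcp_rot: [3.141, 0.0, 0.028]
ft_force: [0.6, -0.2, -0.3]
opening: 0.798
grip_force: 0.0
```

Run:
```python
from seg import *
c=snap("wrist","w16.png");s=state();print(s["eef_pos"],s["tcp_rot"],s["opening"])
H,S,V=cv2.split(cv2.cvtColor(c["frame"],cv2.COLOR_BGR2HSV)); m=((S>130)&(H>5)&(H<18)&(V>60)).astype(np.uint8); m[265:]=0
k,l,st,ce=cv2.connectedComponentsWithStats(m)
i=1+np.argmax(st[1:,4]);print(st[i],ce[i],at(c,ce[i],60))
t=snap("top","t6.png")
cv2.imwrite("pics/tw5.png",np.hstack([cv2.resize(t["frame"][120:220,180:340],None,fx=2.5,fy=2.5),cv2.resize(c["frame"][100:300,180:380],None,fx=1.25,fy=1.25)]))
```

```text
[607.68993861 312.57788278 170.53178792] [3.14133190e+00 3.28338881e-05 2.78154543e-02] 0.8048676906834892
[ 253  175   55   58 2235] [279.84026846 203.41610738] [608.  315.2]
```

View pics/tw5.png

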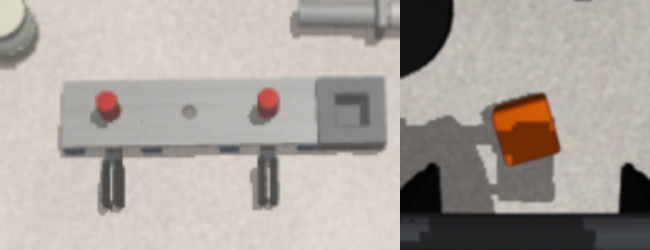

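Run:
```python
from seg import *
c=snap("wrist","w17.png")
H,S,V=cv2.split(cv2.cvtColor(c["frame"],cv2.COLOR_BGR2HSV)); m=((S>130)&(H>3)&(H<18)&(V>50)).astype(np.uint8); m[265:]=0
cn=max(cv2.findContours(m,cv2.RETR_EXTERNAL,cv2.CHAIN_APPROX_NONE)[0],key=cv2.contourArea)
P=np.array([at(c,q[0],60) for q in cn],np.float32)
r=cv2.minAreaRect(P);print(r)
a=cv2.approxPolyDP(cn,3,True)[:,0];print(a.tolist(),[at(c,q,60).tolist() for q in a])
```

```text
((607.68603515625, 315.241455078125), (42.74940490722656, 38.97428894042969), 17.571470260620117)
[[294, 175], [258, 184], [253, 191], [266, 232], [306, 221]] [[632.4, 304.1], [624.1, 333.7], [618.1, 337.8], [582.5, 326.5], [593.2, 292.6]]
```

jog_arm:
  targets:
    - {"slide": [0, 2.5, -20], "turn": [0, 0, 8], "claw": 80}
    - {"slide": [0, 0, -40], "turn": [0, 0, 7.4], "claw": 80}
    - {"slide": [0, 0, -45], "turn": [0, 0, 0], "claw": 80}
    - {"slide": [0, 0, -35], "turn": [0, 0, 0], "claw": 80}
    - {"slide": [0, 0, 0], "turn": [0, 0, 0], "claw": 0}

```text
t: 25.85
eef_pos: [606.2, 315.3, 28.2]
tcp_rot: [3.141, 0.005, 0.297]
ft_force: [-0.9, -0.8, 0.8]
opening: 0.738
grip_force: 0.0
```

jog_arm:
  targets:
    - {"slide": [0, 0, 0], "turn": [0, 0, 0], "claw": 0}
    - {"slide": [0, 0, 0], "turn": [0, 0, 0], "claw": 0}
    - {"slide": [0, 0, 0], "turn": [0, 0, 0], "claw": 0}
    - {"slide": [0, 0, 0], "turn": [0, 0, 0], "claw": 0}

```text
t: 26.35
eef_pos: [607.6, 316.6, 31.7]
tcp_rot: [3.142, -0.002, 0.298]
ft_force: [-1.5, -0.7, 6.4]
opening: 0.418
grip_force: 30.0
```

jog_arm:
  targets:
    - {"slide": [0, 0, 55], "turn": [0, 0, 0], "claw": 0}
    - {"slide": [0, -10, 50], "turn": [0, 0, -7], "claw": 0}
    - {"slide": [0, -60, 0], "turn": [0, 0, -8.4], "claw": 0}
    - {"slide": [6, -60, 0], "turn": [0, 0, 0], "claw": 0}
    - {"slide": [6, -60, 0], "turn": [0, 0, 0], "claw": 0}

```text
t: 26.98
eef_pos: [619.0, 124.9, 135.8]
tcp_rot: [3.142, -0.0, 0.03]
ft_force: [0.7, -0.2, -2.9]
opening: 0.42
grip_force: 30.0
```

jog_arm:
  targets:
    - {"slide": [7, -60, 0], "turn": [0, 0, 0], "claw": 0}
    - {"slide": [7, -60, 0], "turn": [0, 0, 0], "claw": 0}
    - {"slide": [8, -60, 0], "turn": [0, 0, 0], "claw": 0}
    - {"slide": [11, -50, 0], "turn": [0, 0, 0], "claw": 0}
    - {"slide": [0, 0, -40], "turn": [0, 0, 0], "claw": 0}

```text
t: 27.6
eef_pos: [654.1, -107.7, 97.6]
tcp_rot: [3.139, -0.006, 0.025]
ft_force: [0.4, 0.8, -2.5]
opening: 0.416
grip_force: 30.0
```

jog_arm:
  targets:
    - {"slide": [0, 0, -18], "turn": [0, 0, 0], "claw": 0}
    - {"slide": [0, 0, 0], "turn": [0, 0, 0], "claw": 0}
    - {"slide": [0, 0, 0], "turn": [0, 0, 0], "claw": 0}

```text
t: 27.98
eef_pos: [652.8, -103.0, 78.7]
tcp_rot: [3.141, -0.001, 0.03]
ft_force: [-0.2, 1.6, -1.5]
opening: 0.423
grip_force: 30.0
```

Run:
```python
from seg import *
c=snap("wrist","w18.png");s=state();p=s["eef_pos"];print(p,s["tcp_rot"],s["opening"])
f=c["frame"].astype(int).sum(2)//3;np.set_printoptions(linewidth=250)
for n,q in(("sock +x+y",[670,-87.1,30]),("sock +x-y",[670,-120.1,30]),("block +x+y",[688.6,-69,30]),("head bot front",p+[20,20,-7.7]),("",p+[20,-20,-7.7]),("head top front",p+[20,20,28.3]),("",p+[20,-20,28.3]),("foot",p+[13,13,-31.7])):print(n,pix(c,q))
print(f[150:270:3,220:346:5])
```

```text
[ 652.84910448 -103.03051045   78.88943118] [ 3.14098821e+00 -1.77988608e-03  3.02994026e-02] 0.41363877788949865
sock +x+y [259.3 199.6]
sock +x-y [309.8 201.1]
block +x+y [231.4 170.5]
head bot front [246.4 211.1]
 [321.3 213.2]
head top front [237.7 232.1]
 [330.3 234.6]
foot [262.1 212.6]
[[182 183 185 ... 183 181 170]
 [181 180 188 ... 185 178 174]
 [181 177 179 ... 178 179 178]
 ...
 [  5   8   7 ...   5   4   5]
 [  5   4   4 ...   5   5   4]
 [  2   4   5 ...   7   2   2]]
```

Run:
```python
from seg import *
c=snap("wrist");p=state()["eef_pos"];print(p)
F=c["frame"].astype(int);f=F.sum(2)//3
print("col284 rows160-240",[ (r,f[r,284],F[r,284,2]-F[r,284,0]) for r in range(164,242,2)])
for r in(203,207): print("row",r,[(u,int(f[r,u])) for u in range(222,350,2)])
print("row225 orange cols",[u for u in range(220,350) if F[225,u,2]>2*F[225,u,0]+20][::70], "r218",[u for u in range(220,350) if F[218,u,2]>2*F[218,u,0]+20][:1],[u for u in range(220,350) if F[218,u,2]>2*F[218,u,0]+20][-1:])
```

```text
[ 652.76585468 -103.10159818   78.86637817]
col284 rows160-240 [(164, np.int64(184), np.int64(12)), (166, np.int64(175), np.int64(11)), (168, np.int64(96), np.int64(4)), (170, np.int64(35), np.int64(-4)), (172, np.int64(39), np.int64(-5)), (174, np.int64(78), np.int64(-7)), (176, np.int64(94), np.int64(-10)), (178, np.int64(91), np.int64(-9)), (180, np.int64(92), np.int64(-8)), (182, np.int64(92), np.int64(-9)), (184, np.int64(92), np.int64(-10)), (186, np.int64(93), np.int64(-9)), (188, np.int64(91), np.int64(-9)), (190, np.int64(91), np.int64(-7)), (192, np.int64(91), np.int64(-6)), (194, np.int64(92), np.int64(-9)), (196, np.int64(91), np.int64(-8)), (198, np.int64(87), np.int64(-8)), (200, np.int64(55), np.int64(-7)), (202, np.int64(46), np.int64(-5)), (204, np.int64(48), np.int64(-4)), (206, np.int64(46), np.int64(-6)), (208, np.int64(47), np.int64(-4)), (210, np.int64(48), np.int64(-5)), (212, np.int64(47), np.int64(-4)), (214, np.int64(46), np.int64(-6)), (216, np.int64(28), np.int64(-4)), (218, np.int64(14), np.int64(16)), (220, np.int64(33), np.int64(60)), (222, np.int64(34)
[... 1119 characters left out ...]
132), (232, 75), (234, 85), (236, 88), (238, 88), (240, 90), (242, 88), (244, 89), (246, 87), (248, 89), (250, 88), (252, 90), (254, 89), (256, 88), (258, 70), (260, 45), (262, 32), (264, 46), (266, 48), (268, 47), (270, 47), (272, 46), (274, 47), (276, 49), (278, 46), (280, 48), (282, 46), (284, 46), (286, 47), (288, 48), (290, 77), (292, 86), (294, 84), (296, 83), (298, 69), (300, 48), (302, 47), (304, 48), (306, 45), (308, 30), (310, 44), (312, 73), (314, 91), (316, 92), (318, 92), (320, 92), (322, 93), (324, 91), (326, 91), (328, 91), (330, 92), (332, 92), (334, 91), (336, 91), (338, 99), (340, 159), (342, 177), (344, 177), (346, 178), (348, 182)]
row225 orange cols [247, 317] r218 [] []
```

Socket +x edge is at row 199.5, sides at 259.5 and 311. The head front edge at row 219 puts the plug about 3 mm behind the TCP, so shift +3.8 mm in x and lower gently.

jog_arm:
  targets:
    - {"slide": [3.8, -0.7, 0], "turn": [0, 0, 0], "claw": 0}
    - {"slide": [0, 0, -12], "turn": [0, 0, 0], "claw": 0}
    - {"slide": [0, 0, -5], "turn": [0, 0, 0], "claw": 0}
    - {"slide": [0, 0, -3], "turn": [0, 0, 0], "claw": 0}
    - {"slide": [0, 0, 0], "turn": [0, 0, 0], "claw": 0}

```text
t: 28.7
eef_pos: [655.9, -104.2, 57.2]
tcp_rot: [-3.142, 0.0, 0.029]
ft_force: [0.9, -0.2, -2.6]
opening: 0.42
grip_force: 30.0
```

Run:
```python
from h import *
s=state();print(s["eef_pos"],s["ft_force"],s["moment"],s["tcp_rot"])
```

```text
[ 655.88007027 -104.24191643   57.20478645] [ 0.85020947 -0.2104255  -2.59996565] [0.05127299 0.00830546 0.01243705] [-3.14153924e+00  4.79805293e-04  2.93547316e-02]
```

Foot is inside (57.2 < 61.7, no force). Continue.

jog_arm:
  targets:
    - {"slide": [0, 0, -4], "turn": [0, 0, 0], "claw": 0}
    - {"slide": [0, 0, -4], "turn": [0, 0, 0], "claw": 0}
    - {"slide": [0, 0, 0], "turn": [0, 0, 0], "claw": 0}

```text
t: 29.08
eef_pos: [655.8, -104.2, 49.1]
tcp_rot: [-3.142, 0.001, 0.029]
ft_force: [-0.3, -0.2, -1.6]
opening: 0.42
grip_force: 30.0
```

jog_arm:
  targets:
    - {"slide": [0, 0, -5], "turn": [0, 0, 0], "claw": 0}
    - {"slide": [0, 0, -4], "turn": [0, 0, 0], "claw": 0}
    - {"slide": [0, 0, -2], "turn": [0, 0, 0], "claw": 0}
    - {"slide": [0, 0, -1.5], "turn": [0, 0, 0], "claw": 0}
    - {"slide": [0, 0, 0], "turn": [0, 0, 0], "claw": 0}

```text
t: 29.7
eef_pos: [655.9, -104.2, 37.8]
tcp_rot: [3.141, -0.0, 0.029]
ft_force: [-2.2, 1.0, 5.1]
opening: 0.419
grip_force: 30.0
```

jog_arm:
  targets:
    - {"slide": [0, 0, -1], "turn": [0, 0, 0], "claw": 0}
    - {"slide": [0, 0, 0], "turn": [0, 0, 0], "claw": 0}

```text
t: 29.95
eef_pos: [656.0, -104.2, 37.7]
tcp_rot: [3.141, -0.0, 0.029]
ft_force: [-5.7, 0.0, 13.3]
opening: 0.421
grip_force: 30.0
```

jog_arm:
  targets:
    - {"slide": [0, 0, 1], "turn": [0, 0, 0], "claw": 65}
    - {"slide": [0, 0, 0], "turn": [0, 0, 0], "claw": 65}
    - {"slide": [0, 0, 0], "turn": [0, 0, 0], "claw": 65}
    - {"slide": [0, 0, 50], "turn": [0, 0, 0], "claw": 65}
    - {"slide": [0, 0, 55], "turn": [0, 0, 0], "claw": 65}

```text
t: 30.58
eef_pos: [655.6, -104.2, 142.4]
tcp_rot: [-3.141, 0.002, 0.029]
ft_force: [0.3, 0.5, 0.1]
opening: 0.649
grip_force: 0.0
```

jog_arm:
  targets:
    - {"slide": [-50, -20, 20], "turn": [0, 0, 0], "claw": 65}
    - {"slide": [-50, -20, 0], "turn": [0, 0, 0], "claw": 65}
    - {"slide": [-50, -20, 0], "turn": [0, 0, 0], "claw": 65}
    - {"slide": [0, 0, 0], "turn": [0, 0, 0], "claw": 65}
    - {"slide": [0, 0, 0], "turn": [0, 0, 0], "claw": 65}

```text
t: 31.2
eef_pos: [506.6, -164.5, 162.3]
tcp_rot: [3.141, -0.001, 0.029]
ft_force: [0.8, -0.1, 0.3]
opening: 0.646
grip_force: 0.0
```

Run:
```python
from seg import *
def org(c,lo,hi,mm):
    H,S,V=cv2.split(cv2.cvtColor(c["frame"],cv2.COLOR_BGR2HSV)); m=((S>120)&(((H>=lo)&(H<hi))|((H>174) if lo==0 else False))&(V>70)).astype(np.uint8)
    k,l,s,ce=cv2.connectedComponentsWithStats(m);return [(ce[i].round(1).tolist(),s[i].tolist()) for i in range(1,k) if s[i,4]>mm]
X={"plug top":[653.7,-104,66],"pinB top":[648.5,-18.7,70],"pinA top":[644.5,141.4,70],"pinB ctr":[648.5,-18.7,50],"pinA ctr":[644.5,141.4,50],"plug ctr":[653.7,-104,48]}
for n in("side","top"):
    c=snap(n,n+"9.png");print(n,"orange",org(c,6,17,40),"red",org(c,0,6,15))
    print({k:pix(c,v).tolist() for k,v in X.items()})
c=snap("wrist","w19.png");print("wrist or",org(c,6,17,60),"red",org(c,0,6,60)); print({k:pix(c,v).tolist() for k,v in X.items()})
```

```text
side orange [([30.3, 71.4], [0, 11, 70, 131, 5983]), ([132.2, 114.8], [127, 105, 10, 18, 106]), ([357.8, 149.1], [338, 130, 45, 43, 880]), ([329.2, 213.5], [320, 204, 19, 20, 296]), ([316.2, 315.5], [283, 293, 71, 47, 1643])] red [([313.8, 197.3], [311, 192, 6, 11, 56]), ([338.8, 293.9], [334, 285, 10, 19, 147]), ([256.2, 415.2], [245, 410, 27, 10, 177])]
{'plug top': [329.8, 207.9], 'pinB top': [313.4, 190.3], 'pinA top': [288.1, 163.2], 'pinB ctr': [313.0, 196.2], 'pinA ctr': [287.9, 168.9], 'plug ctr': [329.3, 213.3]}
top orange [([209.2, 69.3], [199, 55, 22, 29, 586]), ([252.0, 69.5], [242, 56, 21, 29, 582]), ([321.4, 160.2], [313, 152, 17, 18, 271]), ([427.5, 234.1], [414, 202, 27, 62, 827])] red [([222.1, 160.5], [218, 157, 9, 8, 54]), ([286.7, 159.2], [283, 156, 8, 8, 51]), ([428.8, 209.5], [425, 205, 9, 10, 65]), ([531.5, 337.7], [503, 308, 57, 62, 2440])]
{'plug top': [321.3, 158.7], 'pinB top': [286.9, 159.6], 'pinA top': [222.3, 160.1], 'pinB ctr': [286.9, 161.9], 'pinA ctr': [223.2, 162.4], 'plug ctr': [320.8, 160.8]}
wrist or [([208.9, 19.4], [181, 0, 56, 41, 2168]), ([503.3, 205.0], [478, 150, 53, 117, 3717])] red [([92.2, 13.1], [79, 0, 27, 28, 615]), ([533.6, 189.2], [523, 177, 23, 25, 446])]
{'plug top': [205.5, 8.4], 'pinB top': [89.5, 15.8], 'pinA top': [-81.5, 37.2], 'pinB ctr': [103.0, 23.0], 'pinA ctr': [-63.1, 40.3], 'plug ctr': [210.6, 15.8]}
```

jog_arm:
  targets:
    - {"slide": [-45, 35, 0], "turn": [0, 0, 0], "claw": 65}
    - {"slide": [-45, 35, 0], "turn": [0, 0, 0], "claw": 65}
    - {"slide": [0, 50, 0], "turn": [0, 0, 0], "claw": 65}
    - {"slide": [0, 0, 0], "turn": [0, 0, 0], "claw": 65}

```text
t: 31.85
eef_pos: [416.0, -41.8, 162.2]
tcp_rot: [-3.142, -0.0, 0.034]
ft_force: [-0.5, -0.4, -0.3]
opening: 0.652
grip_force: 0.0
```

Run:
```python
from h import *
c=snap("side","side10.png");f=c["frame"];print(state()["eef_pos"])
H,S,V=cv2.split(cv2.cvtColor(f,cv2.COLOR_BGR2HSV)); m=((S>120)&((H<6)|(H>174))&(V>70)).astype(np.uint8)
k,l,s,ce=cv2.connectedComponentsWithStats(m);print([(ce[i].round(1).tolist(),s[i].tolist()) for i in range(1,k) if s[i,4]>8])
w=snap("wrist","w20.png");print(pix(w,[644.5,141.4,70]),pix(w,[648.5,-18.7,70]))
H,S,V=cv2.split(cv2.cvtColor(w["frame"],cv2.COLOR_BGR2HSV)); m=((S>120)&((H<6)|(H>174))&(V>70)).astype(np.uint8)
k,l,s,ce=cv2.connectedComponentsWithStats(m);print([(ce[i].round(1).tolist(),s[i].tolist()) for i in range(1,k) if s[i,4]>40])
```

```text
[416.5469716  -43.06571333 162.16276199]
[([288.3, 168.1], [286, 162, 6, 13, 62]), ([314.0, 195.6], [311, 189, 7, 14, 75]), ([338.8, 293.9], [334, 285, 10, 19, 147]), ([256.1, 415.2], [245, 410, 27, 10, 179])]
[ 42.8 -98.2] [ 258.3 -117.3]
[]
```

Pins A and B both match their seated positions with the same small bias, and the plug matches too. Handing in.

```bash
python3 -c "
from cell import *
print(job_done())"
```

```text
the job is handed in; nothing more can be done
None
```

I handed the job in: both black collars are pinned in the left and right bays, the plug sits home in the socket, and the spare pin is still in the caddy; I viewed 15 pictures, one over the limit of 14.

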